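# Load the scanning microscope's drawer and start the scan

### The arm

A 6-joint arm with a two-finger parallel gripper is mounted at the origin on the work surface. World frame = base frame: x ahead of the robot, y to its left, z up, the work surface at z = 0. Lengths are in m, angles in rad, forces in N, time in s.
With the tool pointing down it reaches from about 0.35 to 0.875 m from the base axis. Payload 4.2 kg.
Tool frame: the origin (TCP) lies midway between the tips of the shut fingers; the grasp point (between the pads) lies 19 mm behind it; z points along the fingers, y is the line along which they close (so a half turn about z gives the same grasp; the last joint's range is limited). The gripper opens to 85 mm and grips with 20 to 120 N. Pads are 22 mm wide; open, the fingers measure 114 mm over their backs; the gripper's body (76 mm by 85 mm) begins 54 mm behind the grasp point. The pads swing forward as they close: fully open they stand 13 mm farther back than shut.
Start: joints at [1.567, 0.385, 0.008, 0, -1.194, -0.259], TCP at [0.162, 0.604, 0.231] pointing down, gripper open.
Joint ranges: [-3.14, 3.14], [-1.21, 2.06], [-1.07, 1.41], [-3.16, 2.05], [-2.99, -0.16], [-3.1, 3.1]. Speed limits (rad/s): [2.79, 2.79, 3.14, 3.14, 3.14, 3.14].

### API

Orientations are given as a rotation vector (axis times angle).
In Python, from rig import robot, get_image, workorder, spotter gives the robot as it stands.
- The arm moves only by the shell command python3 -m inch 'ROWS'. ROWS is JSON, a list of rows, each an object of numbers: "claw": the opening, from 0 (shut) to 1 (fully open); "dx", "dy", "dz": the shift along the tool's x, y, z in cm; "wx", "wy", "wz": the turn, a rotation vector about the tool's x, y, z in rad. In form: [{"claw": .., "dx": .., "dy": .., "dz": .., "wx": .., "wy": .., "wz": ..}, ...]. A call has 1 to 10 rows; each row shifts and turns the commanded pose from where the row before left it, along the tool's axes as they then stand; what a row does not reach is not made up. A row lasts 1/8 s, in which the tool goes at most 62.5 mm and 10.7 degrees, less where a joint would pass 70% of its speed; a pose out of reach is approached as far as the arm can. A call with a gripper value outside its range is refused whole. The fingers move at their own pace and stop on an object; the grip force is fixed at half the most. Time passes only in rows, so rows that do not move let the fingers close. It gives the time, the measured TCP pose, the force, the opening and the grip force at its end, in the units of the state.
- robot.state(): the state, without advancing time (a new reading comes with each control period).
- get_image(name): name is "side" or "top" or "wrist"; returns a dict with "img" (480x640x3 uint8, red, green, blue), "z_map" (480x640 float32, m along the optical axis (not along the pixel's ray), 0 where there is no reading), "fovy" (degrees; the focal length in pixels is half the picture's height over the tangent of half this angle, whatever the lens; pixels are square), "cx", "cy" (the principal point, pixels), "view" (4x4, takes a point from world to camera coordinates). Camera axes: x right, y down, z forward; pixel columns grow to the right and rows downward; lengths in m; the calibration is good to about 2 mm. The wrist camera is an equidistant fisheye: a pixel r from the principal point sees the ray r / f radians off the axis. A picture is of the moment at which its call begins.
- workorder.finish_job(): hands the job in; it is judged then, once.
Trained networks look in a picture, given as the dict that the camera call returned (one of the last four; its "shot" number tells which), for a name from the list of things; names that differ only in an ending like _2 or _b are one class to them, and where a whole thing is asked for, a point or a joint stands for the part that bears it (a point fixed in the world has none). Each returns a list of dicts, best first, with "conf" (0 to 1); they miss things now and then, are a little off and sometimes report something else, mostly with a low value. They report only what shows in the picture. A call takes as long as a camera call. They do not tell look-alikes from the thing itself.
- spotter.recognise(target, picture): "extent" ([left, top, width, height] in pixels, round what is visible of it).
- spotter.masks_of(target, picture): "region" (480x640 bool, what is visible of it) and "extent" ([left, top, width, height] in pixels, round what is visible of it).
The state is a dict: "time_s": time; "qpos": joint angles; "joint_vel": joint speeds; "effort": joint torques, N m; "tcp_pos": TCP position; "orientation": TCP orientation; "ft_force": force on the tool from outside, world axes, zero at the start; "moment": the same for the moment, N m; "opening": finger opening in m; "finger_force": force on a finger pad.
Only numpy, scipy, OpenCV 4.12 (cv2) and the standard library are available. Lean on these libraries where they do the work, as an engineer would, in place of code of your own. Each camera call takes 0.05 s, during which the arm holds its last target. There are 200 camera calls.

### The job

Pull the microscope's loading drawer fully out, then lay every white resin specimen from the bench flat in a bay of its own shape, round in round and rectangular in rectangular, centred over the bay's white window between the stops. Push the drawer fully home with the specimens still centred, put the knobbed black lid squarely on the raised ring of the viewing port on the roof, and only when both are closed press the start button on the roof all the way down. Leave the bottles, beaker, dish and spatula where they are.

Things in the scene. Friction and masses are not known exactly. Their poses are not given: they have to be found in the camera images.
- scanner: white low microscope housing fixed on the bench, 270 deep (x) x 440 wide (y) x 140 tall, a round tower (90 dia, 57 tall) at the back of its roof and a lip 8 thick, 13 high along the front edge of the roof. Origin: on the bench, middle of its front face; x points into it, away from the robot. The drawer slot in its front is 80 high, under a roof whose underside is at 100.
- drawer (a joint): black loading drawer, metres out of the housing: 0 shut, 0.14 fully out (bay centres then 90 in front of the housing's face); starts partly out. Slides along the scanner's x (out = -x, towards the robot), needs about 3 N, stays where left. Floor plate 165 x 390, 12 thick, its top 45 above the bench; bays in one row along y: round, rectangular, rectangular, round.
- drawer_tab (a point): centre of the top of the drawer's aluminium pull tab, an upright block on the drawer's front edge, 16 (x) x 36 (y) x 45 tall, free all round for a grasp from above; 55 in front of the housing's face when shut. Axes are the drawer's.
- bay_round_left (a point): centre of the left round bay on the drawer's floor, at a small white window. For a round mount: four aluminium posts, 10 dia, 8 high, 29 from the centre in x and in y (6 clear all round); fingers closing along x pass between them. Moves with the drawer; its axes: x into the scanner, y left, z up.
- bay_rect_left (a point): centre of the left rectangular bay on the drawer's floor, at a small white window. For a rectangular mount, long side along the drawer's y: aluminium bars 8 high round it, 92 apart in y, 56 apart in x (6 clear all round); the middle 58 of each long side is open, for fingers closing along x. Moves with the drawer; its axes: x into the scanner, y left, z up.
- bay_rect_right (a point): centre of the right rectangular bay on the drawer's floor, at a small white window. For a rectangular mount, long side along the drawer's y: aluminium bars 8 high round it, 92 apart in y, 56 apart in x (6 clear all round); the middle 58 of each long side is open, for fingers closing along x. Moves with the drawer; its axes: x into the scanner, y left, z up.
- bay_round_right (a point): centre of the right round bay on the drawer's floor, at a small white window. For a round mount: four aluminium posts, 10 dia, 8 high, 29 from the centre in x and in y (6 clear all round); fingers closing along x pass between them. Moves with the drawer; its axes: x into the scanner, y left, z up.
- lid: round black lid, 0.12 kg, lying on the scanner's roof: from its underside up a plug 56 dia x 6, a disc 90 dia x 8, an aluminium knob 30 dia x 26 (40 tall in all). Origin: centre of the plug's underside, z up.
- port_rim (a point): viewing port on the front left of the roof: centre of the rim of an aluminium ring 84 outer dia, 64 inner dia, standing 10 above the roof. This point is level with the ring's top. With the lid on, its disc rests on the ring and the lid's origin is 6 below this point, 4 clear all round its plug.
- start (a joint): start button's travel, metres: 0 up, 0.008 all the way down, which takes 5 N; springs back
- start_top (a point): centre of the top of the grey round start button, 32 dia, on the front right of the scanner's roof; it goes down when pressed
- round_a: round white resin specimen mount, 60 dia x 30 tall, 0.2 kg, steel section on top; starts on the bench. Origin: centre of its underside, z up. May be absent.
- round_b: round white resin specimen mount, 60 dia x 30 tall, 0.2 kg, steel section on top; starts on the bench. Origin: centre of its underside, z up. May be absent.
- rect_a: rectangular white resin specimen mount, 44 (its x) x 80 (its y) x 30 tall, 0.24 kg, steel section on top; starts on the bench. Origin: centre of its underside, z up. May be absent.
- rect_b: rectangular white resin specimen mount, 44 (its x) x 80 (its y) x 30 tall, 0.24 kg, steel section on top; starts on the bench. Origin: centre of its underside, z up. May be absent.
- bottle_a: amber bottle with orange cap, 64 dia x 150 tall, bystander. Origin at its underside's centre.
- beaker: white open cup, 76 dia x 90 tall, bystander. Origin at its underside's centre.
- dish: shallow glass dish, 90 dia x 16 tall, bystander. Origin at its underside's centre.
- spatula: lab spatula 180 long lying on the bench, bystander. Origin at its underside's centre.
Mind the look-alikes: they are no part of the job. What is shaped like the rect_b but purple or red is not meant.

How it is judged:
By the outcome, as a careful person would: the job done as asked, in the order asked, and still so for the second after the job is handed in, with the robot touching nothing.
Of round_a, round_b, rect_a, rect_b only 3 to 4 are there at a start; the rules pass over those that are not, and their reading is None.
At some moment in a run one of lid may be knocked a few centimetres aside while the robot is not near it.
Once in a run the grip may slacken for a moment while it holds something.
It also fails if it takes over 210 s, if anything falls off the work surface, if the arm or the gripper's body presses on something with over 40 N, if the wrist force passes 120 N, or if a joint passes its speed limit or range.

## Working session

There is one attempt and no reset: what is moved stays moved. The work goes in short steps, Python scripts to look and compute and a shell command to move; the robot and the scene stay as the last step left them, time stands still between calls to the robot, and variables do not carry over. Pictures are saved under pics/ and viewed, at most 14 in all, crops included, and the job is handed in when it is done.

```bash
ls; mkdir -p pics; cat > h.py <<'E'
import numpy as np, cv2
from scipy.spatial.transform import Rotation as R
from rig import robot, get_image, workorder, spotter
def f(p): return 240/np.tan(np.radians(p['fovy'])/2)
def save(p,n): cv2.imwrite('pics/'+n,cv2.cvtColor(p['img'],cv2.COLOR_RGB2BGR))
def world(p,us,vs,fish=False):
    us=np.atleast_1d(us).astype(float);vs=np.atleast_1d(vs).astype(float)
    z=p['z_map'][vs.astype(int),us.astype(int)]
    x=(us-p['cx'])/f(p);y=(vs-p['cy'])/f(p)
    if fish:
        r=np.hypot(x,y)+1e-9;k=np.tan(r)/r;x=x*k;y=y*k
    c=np.stack([x*z,y*z,z,np.ones_like(z)],-1)
    return (c@np.linalg.inv(p['view']).T)[:,:3],z
def cloud(p,fish=False):
    v,u=np.mgrid[0:480,0:640]
    w,z=world(p,u.ravel(),v.ravel(),fish)
    w[z<=0]=np.nan
    return w.reshape(480,640,3)
E
python3 - <<'E'
from h import *
s=robot.state();print({k:np.round(v,3) for k,v in s.items()})
for n in('top','side','wrist'):
    p=get_image(n);save(p,n+'0.png');print(n,p['fovy'],p['cx'],p['cy'],np.round(np.linalg.inv(p['view']),3).tolist())
    np.save(n+'0.npy',p,allow_pickle=True)
E
```

```text
pics
{'time_s': np.float64(0.0), 'qpos': array([ 1.567,  0.386,  0.007, -0.   , -1.194, -0.259]), 'joint_vel': array([-0.   ,  0.   ,  0.001, -0.002, -0.002,  0.   ]), 'effort': array([ 0.0000e+00, -3.9229e+01,  1.8840e+01,  4.1860e+00, -5.0000e-03,
       -0.0000e+00]), 'tcp_pos': array([0.162, 0.603, 0.23 ]), 'orientation': array([ 3.112, -0.412, -0.   ]), 'ft_force': array([-0.047,  0.423,  0.08 ]), 'moment': array([0.017, 0.002, 0.005]), 'finger_force': np.float64(0.0), 'opening': np.float64(0.085)}
top 51.53055099620707 322.2325268779676 239.00850665027616 [[0.022, -0.986, 0.164, 0.257], [-1.0, -0.022, 0.001, 0.023], [0.003, -0.164, -0.986, 1.378], [0.0, 0.0, 0.0, 1.0]]
side 53.534083891818334 312.95283653452543 227.80733251712164 [[0.918, -0.205, 0.339, 0.059], [-0.396, -0.5, 0.77, -0.916], [0.012, -0.842, -0.54, 0.783], [0.0, 0.0, 0.0, 1.0]]
wrist 65.70646984690485 319.69585076612697 244.46133204018582 [[-0.26, -0.922, -0.288, 0.236], [-0.966, 0.249, 0.075, 0.582], [0.003, 0.297, -0.955, 0.374], [0.0, 0.0, 0.0, 1.0]]
```

View pics/top0.png

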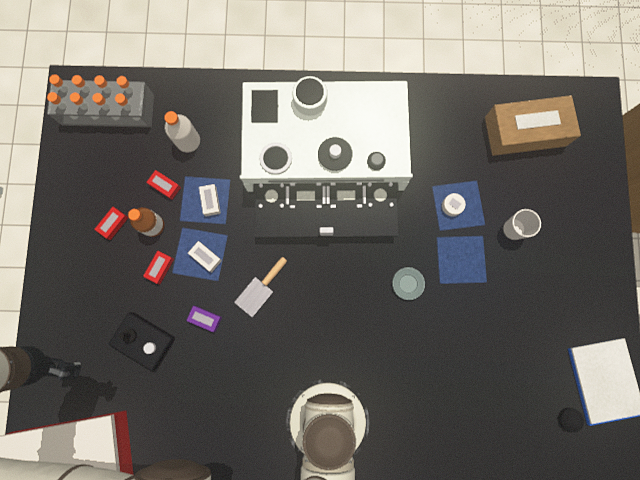

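View pics/side0.png

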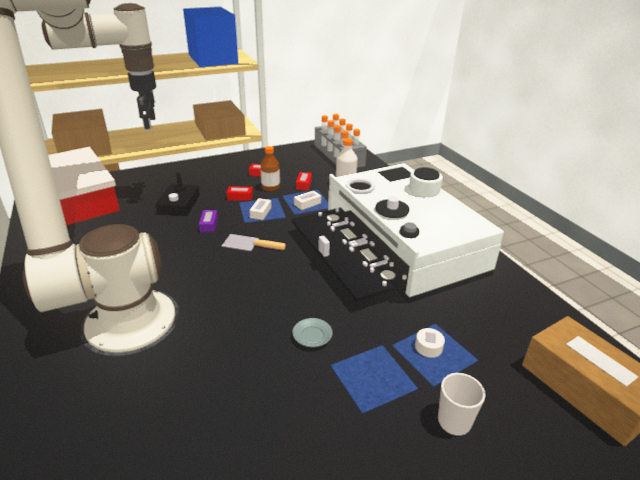

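Top view: white rects at (208,199) and (204,256), white round at (454,204). The red blocks (162,184), (110,222), (157,267) and the purple one (203,318) are look-alikes by colour. The white knob at (149,348) sits on a black box and is too small for a mount. The lid is at (335,153), port at (275,157), button at (376,160), tab at (326,230).

```bash
python3 - <<'E'
from h import *
p=np.load('top0.npy',allow_pickle=True).item();q=np.load('side0.npy',allow_pickle=True).item()
W=cloud(p);S=cloud(q)
im=p['img'];crop=np.hstack([im[170:290,170:250],im[170:290,415:495],im[290:410,100:180]]);
cv2.imwrite('pics/crop1.png',cv2.cvtColor(cv2.resize(crop,None,fx=3.3,fy=3.3,interpolation=cv2.INTER_CUBIC),cv2.COLOR_RGB2BGR))
hsv=cv2.cvtColor(im,cv2.COLOR_RGB2HSV)
def obj(C,name,xy,r,zlo,zhi):
    m=(np.hypot(C[...,0]-xy[0],C[...,1]-xy[1])<r)&(C[...,2]>zlo)&(C[...,2]<zhi)
    P=C[m]; 
    if len(P)<5: print(name,'few');return
    rect=cv2.minAreaRect((P[:,:2]*1000).astype(np.float32)); 
    print(name,len(P),'mean',np.round(P.mean(0),4),'z med',np.round(np.median(P[:,2]),4),'rect',np.round(rect[0],1),np.round(rect[1],1),round(rect[2],1))
for n,u,v in [('rectL1',208,199),('rectL2',204,256),('round',454,204),('tab',326,230),('lid',335,151),('port',275,157),('btn',376,158)]:
    w=W[v,u];print(n,np.round(w,3))
    if n[0]=='r':
        for C in(W,S): obj(C,n,w,.055,.02,.04)
    if n=='tab':
        for C in(W,S): obj(C,n,w,.03,.075,.1)
    if n=='lid':
        for C in(W,S): obj(C,'knob',w,.03,.17,.19);obj(C,'disc',w,.06,.146,.162)
    if n=='port':
        for C in(W,S): obj(C,n,w,.06,.145,.16)
    if n=='btn':
        for C in(W,S): obj(C,n,w,.03,.145,.18)
# roof
m=(W[...,2]>.134)&(W[...,2]<.146);P=W[m];r=cv2.minAreaRect((P[:,:2]*1000).astype(np.float32));print('roof',r)
m=(W[...,2]>.147)&(W[...,2]<.16)&(W[...,0]<W[186,330,0]+.03)
P=W[170:195,235:415].reshape(-1,3);P=P[(P[:,2]>.148)&(P[:,2]<.157)];print('lip',len(P),cv2.fitLine((P[:,:2]).astype(np.float32),1,0,.01,.01).ravel())
for t in ['round_a','rect_a','lid','bay_round_left','bay_rect_left','drawer_tab','start_top','port_rim']:
    p2=get_image('top');print(t,[(np.round(d['extent']),round(d['conf'],2)) for d in spotter.recognise(t,p2)][:6])
E
```

```text
rectL1 [0.587 0.345 0.03 ]
rectL1 463 mean [0.5855 0.342  0.0306] z med 0.0308 rect [585.8 342.8] [82.5 45.6] 10.9
rectL1 226 mean [0.5866 0.3377 0.0286] z med 0.0296 rect [589.9 343.5] [86.2 52.1] 13.4
rectL2 [0.427 0.346 0.033]
rectL2 482 mean [0.4257 0.3459 0.0309] z med 0.031 rect [426.8 347.1] [82.8 44. ] 52.3
rectL2 232 mean [0.4274 0.3414 0.029 ] z med 0.0296 rect [429.9 347.8] [90.9 47.1] 52.1
round [ 0.588 -0.34   0.029]
round 372 mean [ 0.5876 -0.3403  0.03  ] z med 0.0301 rect [ 588.8 -341.8] [56.7 60.7] 45.8
round 521 mean [ 0.5887 -0.3444  0.0291] z med 0.0297 rect [ 591.4 -341.3] [59.7 59.6] 74.6
tab [0.495 0.015 0.095]
tab 89 mean [0.4938 0.0138 0.0898] z med 0.0904 rect [494.3  13.6] [14.8 34.6] 1.1
tab 90 mean [0.4962 0.0111 0.0856] z med 0.0873 rect [497.3  13.9] [39.6 16.8] 89.0
lid [ 0.681 -0.003  0.183]
knob 115 mean [ 0.6827 -0.0034  0.1797] z med 0.18 rect [683.8  -4.1] [29.1 27.8] 0.9
disc 852 mean [ 0.6785 -0.0029  0.1542] z med 0.1542 rect [674.1  -1.4] [107.4  94.8] 7.4
knob 85 mean [ 0.6837 -0.0066  0.1776] z med 0.1791 rect [686.1  -3.6] [28.8 28.4] 23.7

[... 657 characters left out ...]
]
round_a [(array([440., 192.,  27.,  24.]), 0.72), (array([199., 186.,  23.,  33.]), 0.3)]
rect_a [(array([145., 166.,  34.,  32.]), 0.96), (array([ 96., 209.,  32.,  29.]), 0.83), (array([200., 188.,  22.,  28.]), 0.82), (array([186., 307.,  36.,  27.]), 0.69), (array([190., 241.,  30.,  34.]), 0.6), (array([242.,  78., 173., 161.]), 0.6)]
lid [(array([317., 140.,  35.,  29.]), 0.77), (array([394., 265.,  30.,  35.]), 0.53)]
bay_round_left [(array([257., 183., 141.,  55.]), 0.95)]
bay_rect_left [(array([254., 181., 142.,  56.]), 0.56)]
drawer_tab [(array([254., 184., 146.,  55.]), 0.76), (array([371., 153.,  13.,  11.]), 0.5)]
start_top []
port_rim [(array([243.,  78., 166., 160.]), 0.82)]
```

View pics/crop1.png

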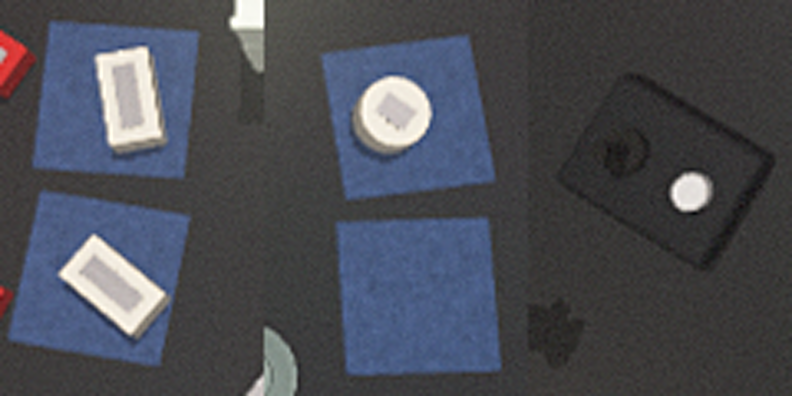

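The crop confirms it: two white rectangular mounts and one white round mount on the blue cloths. The black box carries only a small white button. So there are 3 specimens. Next I plan the approach to the tab.

```bash
cat >> h.py <<'E'
PSI=0.0284
def plan(x,y,z,yaw=None):
    """yaw: direction angle (rad) of tool y; prints turn wz, then shift in turned tool axes (cm)"""
    s=robot.state();Rm=R.from_rotvec(s['orientation']).as_matrix()
    wz=0
    if yaw is not None:
        cur=np.arctan2(Rm[1,1],Rm[0,1]);wz=-((yaw-cur+np.pi)%(2*np.pi)-np.pi)
    R2=Rm@R.from_rotvec([0,0,wz]).as_matrix()
    d=R2.T@(np.array([x,y,z])-s['tcp_pos'])*100
    print('t',round(float(s['time_s']),2),'tcp',np.round(s['tcp_pos'],4),'wz %.3f'%wz,'d(cm)',np.round(d,2),'F',np.round(s['ft_force'],1),'op %.4f ff %.1f'%(s['opening'],s['finger_force']))
    return d
E
python3 -c "
from h import *
plan(.495,.0137,.2,np.pi+PSI)"
```

```text
t 0.95 tcp [0.1623 0.6035 0.2313] wz 1.280 d(cm) [ 59.9  -31.58   3.13] F [ 0.4 -0.2  0.7] op 0.0853 ff 0.0
```

```bash
python3 -m inch '[{"wz":0.18},{"wz":0.18},{"wz":0.18},{"wz":0.18},{"wz":0.18},{"wz":0.18},{"wz":0.18},{"wz":0.02,"dz":-3}]'; python3 -m inch '[{"dx":5,"dy":-2.6},{"dx":5,"dy":-2.6},{"dx":5,"dy":-2.6},{"dx":5,"dy":-2.6},{"dx":5,"dy":-2.6},{"dx":5,"dy":-2.6},{"dx":5,"dy":-2.6},{"dx":5,"dy":-2.6},{"dx":5,"dy":-2.6},{"dx":5,"dy":-2.6}]';python3 -m inch '[{"dx":5,"dy":-2.6},{"dx":4.9,"dy":-2.9},{"dx":0}]'; python3 - <<'E'
from h import *
plan(.495,.0137,.2,np.pi+PSI)
p=get_image('wrist');save(p,'w1.png');np.save('w1.npy',p,allow_pickle=True)
E
```

```text
t 0.95 tcp [0.1623 0.6035 0.2313] wz 1.280 d(cm) [ 59.9  -31.58   3.13] F [ 0.4 -0.2  0.7] op 0.0853 ff 0.0invalid input at $[0]: expected keys claw, dx, dy, dz, wx, wy, wz
invalid input at $[0]: expected keys claw, dx, dy, dz, wx, wy, wz
invalid input at $[0]: expected keys claw, dx, dy, dz, wx, wy, wz
```

View pics/w1.png

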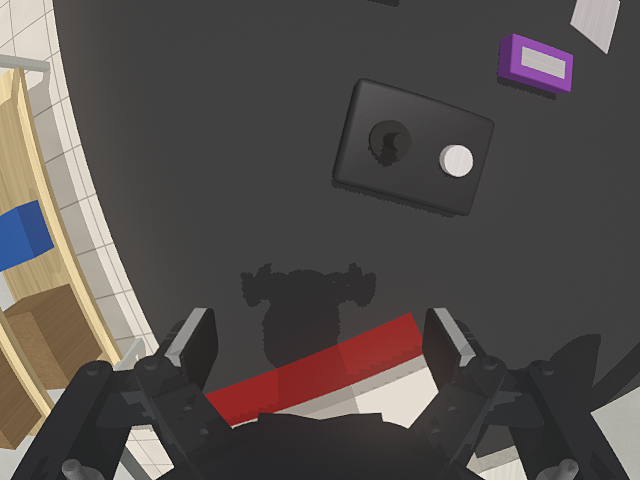

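The view is still from the start pose because the call was refused: every row needs all seven keys. I'll resend with full rows.

```bash
python3 -m inch '[{"claw":1,"dx":0,"dy":0,"dz":-1,"wx":0,"wy":0,"wz":0.18},{"claw":1,"dx":0,"dy":0,"dz":-1,"wx":0,"wy":0,"wz":0.18},{"claw":1,"dx":0,"dy":0,"dz":-1,"wx":0,"wy":0,"wz":0.18},{"claw":1,"dx":0,"dy":0,"dz":0,"wx":0,"wy":0,"wz":0.18},{"claw":1,"dx":0,"dy":0,"dz":0,"wx":0,"wy":0,"wz":0.18},{"claw":1,"dx":0,"dy":0,"dz":0,"wx":0,"wy":0,"wz":0.18},{"claw":1,"dx":0,"dy":0,"dz":0,"wx":0,"wy":0,"wz":0.18},{"claw":1,"dx":0,"dy":0,"dz":0,"wx":0,"wy":0,"wz":0.02}]'; python3 -m inch '[{"claw":1,"dx":5,"dy":-2.6,"dz":0,"wx":0,"wy":0,"wz":0},{"claw":1,"dx":5,"dy":-2.6,"dz":0,"wx":0,"wy":0,"wz":0},{"claw":1,"dx":5,"dy":-2.6,"dz":0,"wx":0,"wy":0,"wz":0},{"claw":1,"dx":5,"dy":-2.6,"dz":0,"wx":0,"wy":0,"wz":0},{"claw":1,"dx":5,"dy":-2.6,"dz":0,"wx":0,"wy":0,"wz":0},{"claw":1,"dx":5,"dy":-2.6,"dz":0,"wx":0,"wy":0,"wz":0},{"claw":1,"dx":5,"dy":-2.6,"dz":0,"wx":0,"wy":0,"wz":0},{"claw":1,"dx":5,"dy":-2.6,"dz":0,"wx":0,"wy":0,"wz":0},{"claw":1,"dx":5,"dy":-2.6,"dz":0,"wx":0,"wy":0,"wz":0},{"claw":1,"dx":5,"dy":-2.6,"dz":0,"wx":0,"wy":0,"wz":0}]'; python3 -m inch '[{"claw":1,"dx":5,"dy":-2.6,"dz":0,"wx":0,"wy":0,"wz":0},{"claw":1,"dx":4.9,"dy":-2.9,"dz":0,"wx":0,"wy":0,"wz":0},{"claw":1,"dx":0,"dy":0,"dz":0,"wx":0,"wy":0,"wz":0}]'; python3 - <<'E'
from h import *
plan(.495,.0137,.2,np.pi+PSI)
p=get_image('wrist');save(p,'w2.png');np.save('w2.npy',p,allow_pickle=True)
E
```

```text
time_s: 2.0
tcp_pos: [0.1623, 0.6035, 0.2613]
orientation: [2.253, -2.189, 0.0]
ft_force: [1.1, -0.7, 0.3]
opening: 0.0858
finger_force: 0.0
time_s: 3.25
tcp_pos: [0.4369, 0.1094, 0.2618]
orientation: [-2.255, 2.186, -0.001]
ft_force: [-0.1, 0.4, 0.1]
opening: 0.0854
finger_force: 0.0
time_s: 3.62
tcp_pos: [0.4952, 0.0106, 0.2609]
orientation: [2.248, -2.193, 0.0]
ft_force: [0.2, 0.4, -0.1]
opening: 0.0855
finger_force: 0.0
t 3.62 tcp [0.4952 0.0106 0.2609] wz -0.004 d(cm) [-0.31  0.    6.09] F [ 0.2  0.4 -0.1] op 0.0855 ff 0.0
```

View pics/w2.png

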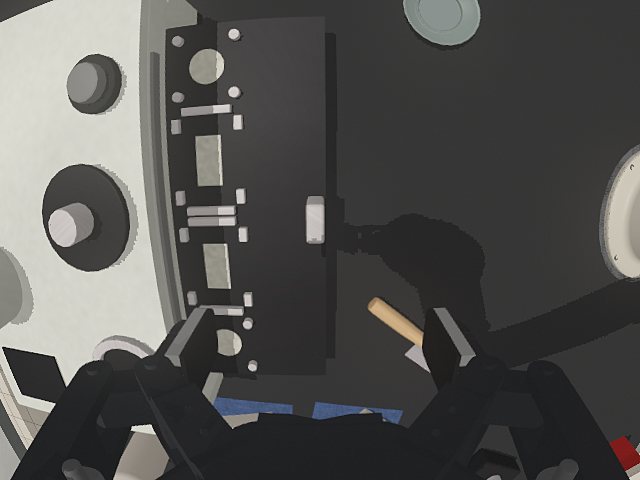

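Wrist view: tab at (315,219). Bay windows, right to left: (207,66) round, (208,160) rect, (217,266) rect, (229,342) round. Lid at (85,218), button at (93,84).

```bash
python3 - <<'E'
from h import *
p=np.load('w2.npy',allow_pickle=True).item();W=cloud(p,True)
hsv=cv2.cvtColor(p['img'],cv2.COLOR_RGB2HSV)
ex=np.array([np.cos(PSI),np.sin(PSI)]);ey=np.array([-ex[1],ex[0]])
def rect(P,n): r=cv2.minAreaRect((P[:,:2]*1000).astype(np.float32));print(n,len(P),np.round(r[0],1),np.round(r[1],1),round(r[2],1),'z',np.round(np.median(P[:,2]),4))
def circ(P,n):
    c,r=cv2.minEnclosingCircle((P[:,:2]*1000).astype(np.float32));print(n,'circ',np.round(c,1),round(r,1))
sub=lambda u0,u1,v0,v1:W[v0:v1,u0:u1].reshape(-1,3)
P=sub(290,340,185,255);T=P[P[:,2]>.084];rect(T,'tab')
for n,u0,u1,v0,v1 in [('rr',188,226,45,88),('rtr',190,226,132,190),('rtl',200,236,238,296),('rl',212,246,325,362)]:
    m=np.zeros((480,640),bool);m[v0:v1,u0:u1]=True
    w=m&(hsv[...,2]>130)&(W[...,2]<.052)
    P=W[w];rect(P,n);
    d=P[:,:2]-T[:,:2].mean(0);print('   rel tab',np.round([np.median(d@ex),np.median(d@ey)],4), np.round(P.mean(0),4))
P=sub(30,140,160,280);rect(P[(P[:,2]>.172)&(P[:,2]<.19)],'knob')
P=sub(60,130,50,120);Q=P[P[:,2]>.158];rect(Q,'btn');circ(Q,'btn');print(np.percentile(P[:,2],[2,50,90,98]))
P=sub(145,200,20,330);P=P[(P[:,2]>.147)&(P[:,2]<.158)];rect(P,'lip')
# drawer front edge direction
P=sub(240,335,20,372);P=P[(P[:,2]>.04)&(P[:,2]<.05)];ys=np.linspace(np.nanpercentile(P[:,1],5),np.nanpercentile(P[:,1],95),25)
E=np.array([[np.percentile(P[(abs(P[:,1]-y)<.006),0],1),y] for y in ys]);print('edge slope',np.polyfit(E[:,1],E[:,0],1))
plan(*T.mean(0)*[1,1,0]+np.array([0,0,.063]),np.pi+PSI)
E
```

```text
tab 742 [499.  12.] [15.9 36.2] 1.5 z 0.0906
rr 945 [ 608.8 -134.5] [35.2 35.1] 2.2 z 0.047
   rel tab [ 0.1055 -0.1483] [ 0.6084 -0.1344  0.047 ]
rtr 1230 [605.6 -39.9] [26.9 49.9] 1.4 z 0.0469
   rel tab [ 0.1051 -0.0543] [ 0.6055 -0.0403  0.0469]
rtl 1028 [602.2  70.9] [26.6 50.1] 2.1 z 0.0468
   rel tab [0.1046 0.0557] [0.6019 0.0702 0.0468]
rl 505 [592.9 163.3] [38.2 33.1] 87.7 z 0.0467
   rel tab [0.1022 0.151 ] [0.5965 0.1648 0.0467]
knob 1066 [686.9  -5.6] [29.9 28.8] 56.4 z 0.1808
btn 1193 [ 671.3 -112.2] [31.  31.2] 20.9 z 0.1649
btn circ [ 671.8 -112. ] 16.2
[nan nan nan nan]
lip 1488 [626.9  13.9] [  9.6 153.4] 1.7 z 0.1535
edge slope [-0.03039723  0.49014947]
t 3.67 tcp [0.4943 0.012  0.2609] wz -0.002 d(cm) [ 0.11 -0.46 19.79] F [ 0.4  0.4 -0.5] op 0.0854 ff 0.0
```

```bash
python3 -m inch '[{"claw":1,"dx":0,"dy":-0.3,"dz":4,"wx":0,"wy":0,"wz":0},{"claw":1,"dx":0,"dy":0,"dz":5,"wx":0,"wy":0,"wz":0},{"claw":1,"dx":0,"dy":0,"dz":5,"wx":0,"wy":0,"wz":0},{"claw":1,"dx":0,"dy":0,"dz":4,"wx":0,"wy":0,"wz":0},{"claw":1,"dx":0,"dy":0,"dz":1.7,"wx":0,"wy":0,"wz":0},{"claw":0,"dx":0,"dy":0,"dz":0,"wx":0,"wy":0,"wz":0},{"claw":0,"dx":0,"dy":0,"dz":0,"wx":0,"wy":0,"wz":0},{"claw":0,"dx":0,"dy":0,"dz":0,"wx":0,"wy":0,"wz":0},{"claw":0,"dx":0,"dy":0,"dz":0,"wx":0,"wy":0,"wz":0},{"claw":0,"dx":0,"dy":0,"dz":0,"wx":0,"wy":0,"wz":0}]'
```

```text
time_s: 4.92
tcp_pos: [0.4983, 0.0141, 0.0656]
orientation: [-2.251, 2.187, -0.003]
ft_force: [0.3, 1.1, 6.1]
opening: 0.0149
finger_force: 60.8
```

```bash
python3 -m inch '[{"claw":0,"dx":0,"dy":0.8,"dz":0,"wx":0,"wy":0,"wz":0},{"claw":0,"dx":0,"dy":0.8,"dz":0,"wx":0,"wy":0,"wz":0},{"claw":0,"dx":0,"dy":0.8,"dz":0,"wx":0,"wy":0,"wz":0},{"claw":0,"dx":0,"dy":0.8,"dz":0,"wx":0,"wy":0,"wz":0},{"claw":0,"dx":0,"dy":0.8,"dz":0,"wx":0,"wy":0,"wz":0},{"claw":0,"dx":0,"dy":0.8,"dz":0,"wx":0,"wy":0,"wz":0},{"claw":0,"dx":0,"dy":0.8,"dz":0,"wx":0,"wy":0,"wz":0},{"claw":0,"dx":0,"dy":0.8,"dz":0,"wx":0,"wy":0,"wz":0},{"claw":0,"dx":0,"dy":0.4,"dz":0,"wx":0,"wy":0,"wz":0},{"claw":0,"dx":0,"dy":0,"dz":0,"wx":0,"wy":0,"wz":0}]'
```

```text
time_s: 6.18
tcp_pos: [0.4298, 0.0119, 0.0656]
orientation: [-2.252, 2.187, -0.003]
ft_force: [0.7, 0.3, 8.8]
opening: 0.0148
finger_force: 61.3
```

```bash
python3 -m inch '[{"claw":0,"dx":0,"dy":0.2,"dz":0,"wx":0,"wy":0,"wz":0},{"claw":0,"dx":0,"dy":0.2,"dz":0,"wx":0,"wy":0,"wz":0},{"claw":0,"dx":0,"dy":0,"dz":0,"wx":0,"wy":0,"wz":0}]';python3 -m inch '[{"claw":0,"dx":0,"dy":0.2,"dz":0,"wx":0,"wy":0,"wz":0},{"claw":0,"dx":0,"dy":0,"dz":0,"wx":0,"wy":0,"wz":0}]'
```

```text
time_s: 6.55
tcp_pos: [0.4286, 0.012, 0.0656]
orientation: [-2.25, 2.184, -0.008]
ft_force: [10.0, -5.4, 1.3]
opening: 0.0148
finger_force: 60.1
time_s: 6.8
tcp_pos: [0.4286, 0.012, 0.0657]
orientation: [-2.248, 2.181, -0.012]
ft_force: [16.9, -9.0, -5.8]
opening: 0.0149
finger_force: 59.5
```

The force confirms the stop at full travel. Next I release, rise, and look from near the drawer.

```bash
python3 -m inch '[{"claw":0,"dx":0,"dy":-0.4,"dz":0,"wx":0,"wy":0,"wz":0},{"claw":1,"dx":0,"dy":0,"dz":0,"wx":0,"wy":0,"wz":0},{"claw":1,"dx":0,"dy":0,"dz":0,"wx":0,"wy":0,"wz":0},{"claw":1,"dx":0,"dy":0,"dz":0,"wx":0,"wy":0,"wz":0},{"claw":1,"dx":0,"dy":0,"dz":-4,"wx":0,"wy":0,"wz":0},{"claw":1,"dx":0,"dy":0,"dz":-5,"wx":0,"wy":0,"wz":0},{"claw":1,"dx":0,"dy":-2,"dz":-6,"wx":0,"wy":0,"wz":0},{"claw":1,"dx":-2,"dy":-4,"dz":-5,"wx":0,"wy":0,"wz":0},{"claw":1,"dx":0,"dy":0,"dz":0,"wx":0,"wy":0,"wz":0}]'
python3 - <<'E'
from h import *
ex=np.array([np.cos(PSI),np.sin(PSI)]);ey=np.array([-ex[1],ex[0]])
p=get_image('top');W=cloud(p)
P=W[(abs(W[...,0]-.43)<.04)&(abs(W[...,1]-.012)<.03)&(W[...,2]>.08)&(W[...,2]<.1)]
r=cv2.minAreaRect((P[:,:2]*1000).astype(np.float32));print('top tab',r,P.mean(0))
p=get_image('wrist');np.save('w3.npy',p,allow_pickle=True);save(p,'w3.png')
W=cloud(p,True)
P=W[(abs(W[...,0]-.43)<.04)&(abs(W[...,1]-.012)<.03)&(W[...,2]>.083)&(W[...,2]<.1)]
r=cv2.minAreaRect((P[:,:2]*1000).astype(np.float32));print('wrist tab',r);T=P[:,:2].mean(0)
hsv=cv2.cvtColor(p['img'],cv2.COLOR_RGB2HSV)
for l in(-.149,-.055,.055,.149):
    c=np.array(r[0])/1000+.105*ex+l*ey
    m=(np.hypot(W[...,0]-c[0],W[...,1]-c[1])<.028)&(W[...,2]<.051)&(W[...,2]>.04)&(hsv[...,2]>130)
    P=W[m]
    if len(P)>50: q=cv2.minAreaRect((P[:,:2]*1000).astype(np.float32));print(l,'pred',np.round(c,4),'meas',np.round(q[0],1),np.round(q[1],1),round(q[2],1),len(P))
plan(.587,.342,.2,np.radians(100.9))
E
```

```text
time_s: 7.92
tcp_pos: [0.487, 0.0334, 0.2637]
orientation: [-2.248, 2.184, -0.007]
ft_force: [-0.1, 0.0, -1.3]
opening: 0.0854
finger_force: 0.0
top tab ((424.5433044433594, 12.250706672668457), (15.612232208251953, 33.99832534790039), 1.2677099704742432) [0.42424113 0.01224015 0.0895606 ]
wrist tab ((428.5895690917969, 9.309310913085938), (16.919530868530273, 35.786705017089844), 0.6015937924385071)
-0.149 pred [ 0.5378 -0.1366] meas [ 538.4 -137. ] [36.3 35.8] 48.1 1039
-0.055 pred [ 0.5351 -0.0427] meas [535.5 -42.4] [26.5 50.6] 0.9 1435
0.055 pred [0.532  0.0673] meas [531.8  68.9] [26.8 51.1] 1.5 1225
0.149 pred [0.5293 0.1612] meas [528.7 163.3] [36.5 35. ] 87.3 725
t 8.03 tcp [0.4827 0.032  0.2593] wz 1.408 d(cm) [-16.12  28.46   5.92] F [-0.5 -0.7 -0.7] op 0.0857 ff 0.0
```

```bash
python3 -m inch '[{"claw":1,"dx":0,"dy":0,"dz":0,"wx":0,"wy":0,"wz":0.18},{"claw":1,"dx":0,"dy":0,"dz":0,"wx":0,"wy":0,"wz":0.18},{"claw":1,"dx":0,"dy":0,"dz":0,"wx":0,"wy":0,"wz":0.18},{"claw":1,"dx":0,"dy":0,"dz":0,"wx":0,"wy":0,"wz":0.18},{"claw":1,"dx":0,"dy":0,"dz":0,"wx":0,"wy":0,"wz":0.18},{"claw":1,"dx":0,"dy":0,"dz":0,"wx":0,"wy":0,"wz":0.18},{"claw":1,"dx":0,"dy":0,"dz":0,"wx":0,"wy":0,"wz":0.18},{"claw":1,"dx":0,"dy":0,"dz":0,"wx":0,"wy":0,"wz":0.15}]'; python3 -m inch '[{"claw":1,"dx":-2.7,"dy":4.7,"dz":0,"wx":0,"wy":0,"wz":0},{"claw":1,"dx":-2.7,"dy":4.7,"dz":0,"wx":0,"wy":0,"wz":0},{"claw":1,"dx":-2.7,"dy":4.7,"dz":0,"wx":0,"wy":0,"wz":0},{"claw":1,"dx":-2.7,"dy":4.7,"dz":0,"wx":0,"wy":0,"wz":0},{"claw":1,"dx":-2.7,"dy":4.7,"dz":0,"wx":0,"wy":0,"wz":0},{"claw":1,"dx":-2.6,"dy":5,"dz":0,"wx":0,"wy":0,"wz":0},{"claw":1,"dx":0,"dy":0,"dz":0,"wx":0,"wy":0,"wz":0},{"claw":1,"dx":0,"dy":0,"dz":0,"wx":0,"wy":0,"wz":0}]'
cat >> h.py <<'E'
def spec(x,y,zlo=.02,zhi=.042,r=.06,n=1):
    for _ in range(n):
        p=get_image('wrist');W=cloud(p,True)
        m=(np.hypot(W[...,0]-x,W[...,1]-y)<r)&(W[...,2]>zlo)&(W[...,2]<zhi)&(p['img'].min(-1)>70)
        P=W[m];q=cv2.minAreaRect((P[:,:2]*1000).astype(np.float32))
        print('wrist spec',len(P),np.round(q[0],1),np.round(q[1],1),round(q[2],1),'ztop',np.round(np.median(P[:,2]),4))
    return p,q
E
python3 -c "
from h import *
p,q=spec(.587,.342);save(p,'w4.png')
plan(.587,.342,.0,np.radians(100.9))"
```

```text
time_s: 9.02
tcp_pos: [0.4815, 0.0313, 0.2581]
orientation: [0.287, -3.124, 0.001]
ft_force: [-0.2, -0.8, 0.4]
opening: 0.0851
finger_force: 0.0
time_s: 10.02
tcp_pos: [0.587, 0.3412, 0.258]
orientation: [0.296, -3.124, 0.004]
ft_force: [-0.5, 0.2, -0.7]
opening: 0.0853
finger_force: 0.0
wrist spec 3313 [590.9 341.4] [81.  44.3] 12.3 ztop 0.0312
t 10.07 tcp [0.5873 0.3408 0.259 ] wz -0.002 d(cm) [-0.06  0.16 25.9 ] F [-0.4 -0.6 -0.3] op 0.0850 ff 0.0
```

```bash
python3 -m inch '[{"claw":1,"dx":-0.3,"dy":0.1,"dz":5,"wx":0,"wy":0,"wz":-0.02},{"claw":1,"dx":0,"dy":0,"dz":5,"wx":0,"wy":0,"wz":0},{"claw":1,"dx":0,"dy":0,"dz":5,"wx":0,"wy":0,"wz":0},{"claw":1,"dx":0,"dy":0,"dz":5,"wx":0,"wy":0,"wz":0},{"claw":1,"dx":0,"dy":0,"dz":4,"wx":0,"wy":0,"wz":0},{"claw":1,"dx":0,"dy":0,"dz":1.4,"wx":0,"wy":0,"wz":0},{"claw":0,"dx":0,"dy":0,"dz":0,"wx":0,"wy":0,"wz":0},{"claw":0,"dx":0,"dy":0,"dz":0,"wx":0,"wy":0,"wz":0},{"claw":0,"dx":0,"dy":0,"dz":0,"wx":0,"wy":0,"wz":0},{"claw":0,"dx":0,"dy":0,"dz":0,"wx":0,"wy":0,"wz":0}]'
python3 -c "
from h import *
plan(.532,.069,.2,np.pi+.029)"
```

```text
time_s: 11.32
tcp_pos: [0.5922, 0.3447, 0.009]
orientation: [-0.328, 3.12, 0.003]
ft_force: [-1.0, -1.6, 6.6]
opening: 0.0424
finger_force: 64.4
t 11.32 tcp [0.5922 0.3447 0.009 ] wz -1.390 d(cm) [ 27.33   6.75 -19.19] F [-1.  -1.6  6.6] op 0.0424 ff 64.4
```

```bash
python3 -m inch '[{"claw":0,"dx":0,"dy":0,"dz":-3,"wx":0,"wy":0,"wz":0},{"claw":0,"dx":0,"dy":0,"dz":-5,"wx":0,"wy":0,"wz":-0.17},{"claw":0,"dx":0,"dy":0,"dz":-5,"wx":0,"wy":0,"wz":-0.18},{"claw":0,"dx":0,"dy":0,"dz":-3,"wx":0,"wy":0,"wz":-0.18},{"claw":0,"dx":0,"dy":0,"dz":0,"wx":0,"wy":0,"wz":-0.18},{"claw":0,"dx":0,"dy":0,"dz":0,"wx":0,"wy":0,"wz":-0.18},{"claw":0,"dx":0,"dy":0,"dz":0,"wx":0,"wy":0,"wz":-0.18},{"claw":0,"dx":0,"dy":0,"dz":0,"wx":0,"wy":0,"wz":-0.18},{"claw":0,"dx":0,"dy":0,"dz":0,"wx":0,"wy":0,"wz":-0.14}]'
python3 -m inch '[{"claw":0,"dx":4,"dy":1,"dz":0,"wx":0,"wy":0,"wz":0},{"claw":0,"dx":5,"dy":1.2,"dz":0,"wx":0,"wy":0,"wz":0},{"claw":0,"dx":5,"dy":1.3,"dz":0,"wx":0,"wy":0,"wz":0},{"claw":0,"dx":5,"dy":1.2,"dz":0,"wx":0,"wy":0,"wz":0},{"claw":0,"dx":5,"dy":1.2,"dz":0,"wx":0,"wy":0,"wz":0},{"claw":0,"dx":3.3,"dy":0.8,"dz":0,"wx":0,"wy":0,"wz":0},{"claw":0,"dx":0,"dy":0,"dz":0,"wx":0,"wy":0,"wz":0},{"claw":0,"dx":0,"dy":0,"dz":0,"wx":0,"wy":0,"wz":0}]'
python3 -c "
from h import *
s=robot.state();x,y,z=s['tcp_pos'];p,q=spec(x,y,z+.01,z+.035);save(p,'w5.png');np.save('w5.npy',p,allow_pickle=True)
plan(.532,.069,.05,np.pi+.029)"
```

```text
time_s: 12.45
tcp_pos: [0.5902, 0.3434, 0.1656]
orientation: [2.256, -2.184, -0.002]
ft_force: [0.9, -0.5, -2.4]
opening: 0.0424
finger_force: 63.2
time_s: 13.45
tcp_pos: [0.5316, 0.0691, 0.1663]
orientation: [-2.251, 2.19, 0.0]
ft_force: [0.9, 0.2, -2.2]
opening: 0.0431
finger_force: 63.3
wrist spec 21760 [531.3  66.2] [59.8 81. ] 2.6 ztop 0.1884
t 13.5 tcp [0.5317 0.0695 0.1662] wz -0.001 d(cm) [ 0.06 -0.02 11.62] F [-0.7 -0.  -1.9] op 0.0426 ff 63.3
```

View pics/w5.png

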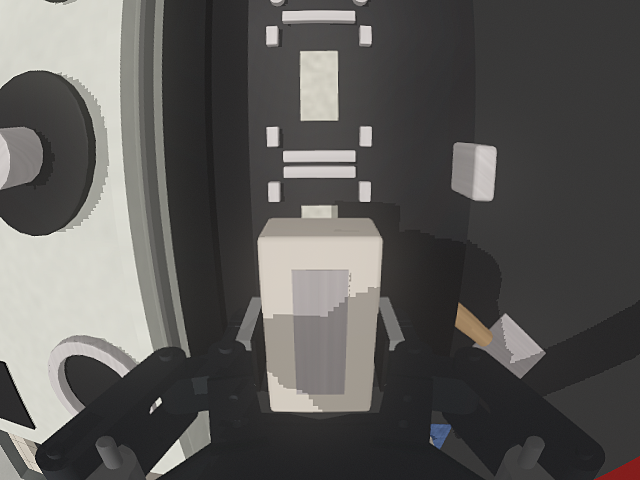

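The mount is held square between the pads. The rect_right window shows at (319,85) and the rect_left bars at (275,190) and (365,190). I'll compare held and bay positions within this one image.

```bash
cat >> h.py <<'E'
def win(p,u0,u1,v0,v1,thr=130):
    W=cloud(p,True);m=np.zeros((480,640),bool);m[v0:v1,u0:u1]=1
    m&=(p['img'].min(-1)>thr)&(W[...,2]>.04)&(W[...,2]<.0505)
    P=W[m];q=cv2.minAreaRect((P[:,:2]*1000).astype(np.float32));print('win',len(P),np.round(q[0],1),np.round(q[1],1),round(q[2],1),np.round(np.median(P[:,2]),4));return q
E
python3 - <<'E'
from h import *
p=np.load('w5.npy',allow_pickle=True).item()
q=win(p,295,345,45,127);c=np.array(q[0]);a=.029
print('rect_left pred',c+110*np.array([-np.sin(a),np.cos(a)]))
W=cloud(p,True)
for n,u0,u1,v0,v1 in [('tab',455,500,140,205)]:
    P=W[v0:v1,u0:u1].reshape(-1,3);P=P[P[:,2]>.086];r=cv2.minAreaRect((P[:,:2]*1000).astype(np.float32));print(n,r)
m=np.zeros((480,640),bool);m[240:415,255:390]=1
P=W[m&(W[...,2]>.182)&(W[...,2]<.195)&(p['img'].min(-1)>60)];z=P[:,2]
r=cv2.minAreaRect((P[:,:2]*1000).astype(np.float32));print('held',r,np.percentile(P[:,1],[.5,99.5]),np.percentile(P[:,0],[.5,99.5]))
E
```

```text
win 2645 [535.  -42.3] [26.6 50.2] 1.6 0.0469
rect_left pred [531.80507602  67.69600441]
tab ((429.18841552734375, 9.975257873535156), (16.41631317138672, 35.76822280883789), 0.9093924164772034)
held ((530.341064453125, 67.042236328125), (51.47936248779297, 79.5736312866211), 2.0612502098083496) [0.02780877 0.10511958] [0.50806726 0.5537871 ]
```

```bash
python3 -m inch '[{"claw":0,"dx":-0.1,"dy":-0.05,"dz":4,"wx":0,"wy":0,"wz":0},{"claw":0,"dx":0,"dy":0,"dz":4,"wx":0,"wy":0,"wz":0},{"claw":0,"dx":0,"dy":0,"dz":2,"wx":0,"wy":0,"wz":0},{"claw":0,"dx":0,"dy":0,"dz":0.8,"wx":0,"wy":0,"wz":0},{"claw":0,"dx":0,"dy":0,"dz":0.4,"wx":0,"wy":0,"wz":0},{"claw":0,"dx":0,"dy":0,"dz":0.1,"wx":0,"wy":0,"wz":0},{"claw":0,"dx":0,"dy":0,"dz":0,"wx":0,"wy":0,"wz":0}]'
```

```text
time_s: 14.38
tcp_pos: [0.5328, 0.0703, 0.0541]
orientation: [-2.251, 2.188, -0.001]
ft_force: [0.1, -0.8, -1.3]
opening: 0.0427
finger_force: 63.4
```

```bash
python3 -m inch '[{"claw":0,"dx":0,"dy":0,"dz":0.1,"wx":0,"wy":0,"wz":0},{"claw":0.6,"dx":0,"dy":0,"dz":0,"wx":0,"wy":0,"wz":0},{"claw":0.8,"dx":0,"dy":0,"dz":0,"wx":0,"wy":0,"wz":0},{"claw":0.8,"dx":0,"dy":0,"dz":0,"wx":0,"wy":0,"wz":0},{"claw":0.8,"dx":0,"dy":0,"dz":-4,"wx":0,"wy":0,"wz":0},{"claw":1,"dx":0,"dy":0,"dz":-5,"wx":0,"wy":0,"wz":0},{"claw":1,"dx":0,"dy":0,"dz":-5,"wx":0,"wy":0,"wz":0},{"claw":1,"dx":0,"dy":0,"dz":-5,"wx":0,"wy":0,"wz":0},{"claw":1,"dx":0,"dy":0,"dz":0,"wx":0,"wy":0,"wz":0},{"claw":1,"dx":0,"dy":0,"dz":0,"wx":0,"wy":0,"wz":0}]'
python3 - <<'E'
from h import *
p,q=spec(.532,.069,.066,.085,.055);save(p,'w6.png');np.save('w6.npy',p,allow_pickle=True)
print(f(p))
plan(.427,.346,.25,np.radians(142.3))
E
```

```text
time_s: 15.62
tcp_pos: [0.5315, 0.0697, 0.2416]
orientation: [2.252, -2.19, -0.001]
ft_force: [-0.4, 0.9, -0.2]
opening: 0.0852
finger_force: 0.0
wrist spec 4671 [532.8  67.3] [44.7 81.1] 1.8 ztop 0.0761
371.64829954431775
t 15.68 tcp [0.5312 0.0696 0.2409] wz 0.686 d(cm) [-15.49  25.15  -0.9 ] F [-0.1 -0.4  0.1] op 0.0854 ff 0.0
```

View pics/w6.png

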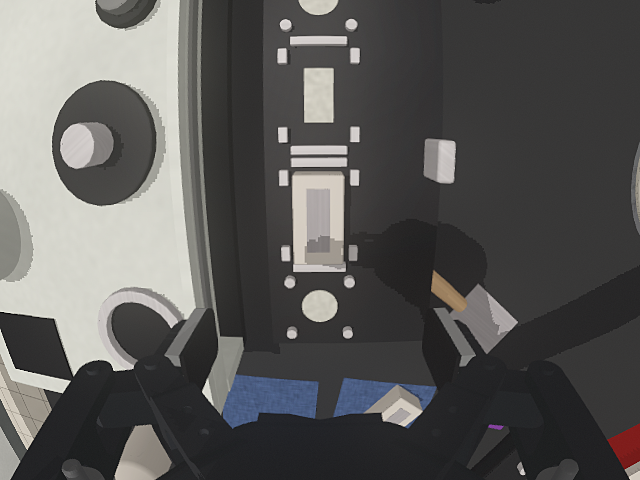

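The mount sits flat (top at 0.076) at (319,217), between its bars and within about 1 mm of the bay centre. Next the second rectangular mount.

```bash
python3 -m inch '[{"claw":1,"dx":0,"dy":0,"dz":-0.5,"wx":0,"wy":0,"wz":0.17},{"claw":1,"dx":0,"dy":0,"dz":-0.4,"wx":0,"wy":0,"wz":0.17},{"claw":1,"dx":0,"dy":0,"dz":0,"wx":0,"wy":0,"wz":0.17},{"claw":1,"dx":0,"dy":0,"dz":0,"wx":0,"wy":0,"wz":0.176},{"claw":1,"dx":-3,"dy":5,"dz":0,"wx":0,"wy":0,"wz":0},{"claw":1,"dx":-3,"dy":5,"dz":0,"wx":0,"wy":0,"wz":0},{"claw":1,"dx":-3,"dy":5,"dz":0,"wx":0,"wy":0,"wz":0},{"claw":1,"dx":-3,"dy":5,"dz":0,"wx":0,"wy":0,"wz":0},{"claw":1,"dx":-3,"dy":4.8,"dz":0,"wx":0,"wy":0,"wz":0},{"claw":1,"dx":-0.5,"dy":0.3,"dz":0,"wx":0,"wy":0,"wz":0}]'
python3 -m inch '[{"claw":1,"dx":0,"dy":0,"dz":0,"wx":0,"wy":0,"wz":0},{"claw":1,"dx":0,"dy":0,"dz":0,"wx":0,"wy":0,"wz":0}]'
python3 -c "
from h import *
p,q=spec(.427,.346,r=.055)
plan(q[0][0]/1000,q[0][1]/1000,.0,np.radians(q[2]+90))"
```

```text
time_s: 16.92
tcp_pos: [0.4265, 0.3484, 0.249]
orientation: [1.389, -2.814, 0.002]
ft_force: [-0.6, -0.8, -0.6]
opening: 0.085
finger_force: 0.0
time_s: 17.18
tcp_pos: [0.4285, 0.3448, 0.2505]
orientation: [1.382, -2.82, 0.001]
ft_force: [-1.1, 0.9, -0.3]
opening: 0.0851
finger_force: 0.0
wrist spec 3414 [430.6 345.2] [80.5 43.4] 51.6 ztop 0.0312
t 17.23 tcp [0.4286 0.3447 0.2508] wz 0.010 d(cm) [-0.19 -0.12 25.08] F [ 0.3  0.1 -0.6] op 0.0854 ff 0.0
```

```bash
python3 -m inch '[{"claw":1,"dx":-0.2,"dy":-0.1,"dz":5,"wx":0,"wy":0,"wz":0.01},{"claw":1,"dx":0,"dy":0,"dz":5,"wx":0,"wy":0,"wz":0},{"claw":1,"dx":0,"dy":0,"dz":5,"wx":0,"wy":0,"wz":0},{"claw":1,"dx":0,"dy":0,"dz":5,"wx":0,"wy":0,"wz":0},{"claw":1,"dx":0,"dy":0,"dz":3.4,"wx":0,"wy":0,"wz":0},{"claw":1,"dx":0,"dy":0,"dz":1.2,"wx":0,"wy":0,"wz":0},{"claw":0,"dx":0,"dy":0,"dz":0,"wx":0,"wy":0,"wz":0},{"claw":0,"dx":0,"dy":0,"dz":0,"wx":0,"wy":0,"wz":0},{"claw":0,"dx":0,"dy":0,"dz":0,"wx":0,"wy":0,"wz":0},{"claw":0,"dx":0,"dy":0,"dz":0,"wx":0,"wy":0,"wz":0}]'
python3 -m inch '[{"claw":0,"dx":0,"dy":0,"dz":-3,"wx":0,"wy":0,"wz":0},{"claw":0,"dx":0,"dy":0,"dz":-5,"wx":0,"wy":0,"wz":-0.17},{"claw":0,"dx":0,"dy":0,"dz":-5,"wx":0,"wy":0,"wz":-0.17},{"claw":0,"dx":0,"dy":0,"dz":-3,"wx":0,"wy":0,"wz":-0.17},{"claw":0,"dx":0,"dy":0,"dz":0,"wx":0,"wy":0,"wz":-0.17},{"claw":0,"dx":0,"dy":0,"dz":0,"wx":0,"wy":0,"wz":0},{"claw":0,"dx":0,"dy":0,"dz":0,"wx":0,"wy":0,"wz":0}]'
python3 -c "
from h import *
plan(.5352,-.0408,.165,np.pi+.029)"
```

```text
time_s: 18.48
tcp_pos: [0.4312, 0.3481, 0.0072]
orientation: [-1.37, 2.823, 0.002]
ft_force: [0.0, -0.6, 6.4]
opening: 0.0429
finger_force: 64.3
time_s: 19.35
tcp_pos: [0.4297, 0.3464, 0.1644]
orientation: [2.231, -2.21, -0.0]
ft_force: [0.8, -0.0, -3.1]
opening: 0.0427
finger_force: 63.3
t 19.35 tcp [0.4297 0.3464 0.1644] wz -0.020 d(cm) [ 3.901e+01 -9.420e+00 -2.000e-02] F [ 0.8 -0.  -3.1] op 0.0427 ff 63.3
```

```bash
python3 -m inch '[{"claw":0,"dx":3,"dy":-0.7,"dz":0,"wx":0,"wy":0,"wz":-0.02},{"claw":0,"dx":5,"dy":-1.2,"dz":0,"wx":0,"wy":0,"wz":0},{"claw":0,"dx":5,"dy":-1.2,"dz":0,"wx":0,"wy":0,"wz":0},{"claw":0,"dx":5,"dy":-1.2,"dz":0,"wx":0,"wy":0,"wz":0},{"claw":0,"dx":5,"dy":-1.2,"dz":0,"wx":0,"wy":0,"wz":0},{"claw":0,"dx":5,"dy":-1.2,"dz":0,"wx":0,"wy":0,"wz":0},{"claw":0,"dx":5,"dy":-1.2,"dz":0,"wx":0,"wy":0,"wz":0},{"claw":0,"dx":4,"dy":-1,"dz":0,"wx":0,"wy":0,"wz":0},{"claw":0,"dx":2,"dy":-0.5,"dz":0,"wx":0,"wy":0,"wz":0},{"claw":0,"dx":0,"dy":0,"dz":0,"wx":0,"wy":0,"wz":0}]'
python3 -m inch '[{"claw":0,"dx":0,"dy":0,"dz":0,"wx":0,"wy":0,"wz":0},{"claw":0,"dx":0,"dy":0,"dz":0,"wx":0,"wy":0,"wz":0}]'
cat >> h.py <<'E'
def held(p,x,y,z):
    W=cloud(p,True);m=np.zeros((480,640),bool);m[225:425,240:400]=1
    P=W[m&(W[...,2]>z-.006)&(W[...,2]<z+.006)&(p['img'].min(-1)>50)]
    print('held y',np.round(np.percentile(P[:,1],[.5,99.5]),4),'mid',np.round(np.percentile(P[:,1],[.5,99.5]).mean(),4),'z',np.median(P[:,2]),len(P))
E
python3 -c "
from h import *
s=robot.state();x,y,z=s['tcp_pos'];p=get_image('wrist');held(p,x,y,z+.022);np.save('w7.npy',p,allow_pickle=True);save(p,'w7.png')
W=cloud(p,True);P=W[(abs(W[...,0]-.43)<.04)&(abs(W[...,1]-.012)<.03)&(W[...,2]>.084)&(W[...,2]<.1)];
if len(P)>50: print('tab',cv2.minAreaRect((P[:,:2]*1000).astype(np.float32)))
q=win(p,295,345,20,127)
plan(.5352,-.0408,.053,np.pi+.029)"
```

```text
time_s: 20.6
tcp_pos: [0.5358, -0.0413, 0.1642]
orientation: [2.251, -2.19, -0.002]
ft_force: [-0.7, 0.2, -3.4]
opening: 0.043
finger_force: 63.2
time_s: 20.85
tcp_pos: [0.5359, -0.0392, 0.165]
orientation: [2.257, -2.185, -0.0]
ft_force: [1.4, 0.2, -3.1]
opening: 0.0431
finger_force: 63.2
held y [-0.0817 -0.0031] mid -0.0424 z 0.18894165608251606 21207
tab ((429.541015625, 9.488980293273926), (36.46299743652344, 16.47704315185547), 89.98307800292969)
win 1999 [ 539. -138.] [34.  33.5] 1.9 0.0469
t 20.9 tcp [ 0.5359 -0.0391  0.1652] wz 0.004 d(cm) [ 0.16  0.07 11.22] F [ 0.8 -0.7 -3.4] op 0.0425 ff 63.2
```

```bash
python3 -m inch '[{"claw":0,"dx":0,"dy":0.05,"dz":4,"wx":0,"wy":0,"wz":0},{"claw":0,"dx":0,"dy":0,"dz":4,"wx":0,"wy":0,"wz":0},{"claw":0,"dx":0,"dy":0,"dz":2,"wx":0,"wy":0,"wz":0},{"claw":0,"dx":0,"dy":0,"dz":0.8,"wx":0,"wy":0,"wz":0},{"claw":0,"dx":0,"dy":0,"dz":0.4,"wx":0,"wy":0,"wz":0},{"claw":0,"dx":0,"dy":0,"dz":0.1,"wx":0,"wy":0,"wz":0},{"claw":0,"dx":0,"dy":0,"dz":0,"wx":0,"wy":0,"wz":0}]'
```

```text
time_s: 21.78
tcp_pos: [0.5362, -0.0399, 0.053]
orientation: [-2.256, 2.184, -0.002]
ft_force: [-0.4, 0.3, -3.1]
opening: 0.0428
finger_force: 63.0
```

```bash
python3 -m inch '[{"claw":0,"dx":0,"dy":0,"dz":0.1,"wx":0,"wy":0,"wz":0},{"claw":0,"dx":0,"dy":0,"dz":0.1,"wx":0,"wy":0,"wz":0},{"claw":0.6,"dx":0,"dy":0,"dz":0,"wx":0,"wy":0,"wz":0},{"claw":0.8,"dx":0,"dy":0,"dz":0,"wx":0,"wy":0,"wz":0},{"claw":0.8,"dx":0,"dy":0,"dz":0,"wx":0,"wy":0,"wz":0},{"claw":0.8,"dx":0,"dy":0,"dz":-4,"wx":0,"wy":0,"wz":0},{"claw":1,"dx":0,"dy":0,"dz":-5,"wx":0,"wy":0,"wz":0},{"claw":1,"dx":0,"dy":0,"dz":-5,"wx":0,"wy":0,"wz":0},{"claw":1,"dx":0,"dy":0,"dz":-5,"wx":0,"wy":0,"wz":0},{"claw":1,"dx":0,"dy":0,"dz":0,"wx":0,"wy":0,"wz":0}]'
python3 - <<'E'
from h import *
p,q=spec(.535,-.041,.066,.085,.05);save(p,'w8.png');np.save('w8.npy',p,allow_pickle=True)
plan(.5895,-.341,.25,np.pi+.029)
E
```

```text
time_s: 23.02
tcp_pos: [0.538, -0.0398, 0.245]
orientation: [-2.252, 2.18, -0.01]
ft_force: [-0.9, 0.5, -0.8]
opening: 0.0854
finger_force: 0.0
wrist spec 4530 [536.4 -42.9] [44.1 79.7] 2.1 ztop 0.0761
t 23.07 tcp [ 0.5363 -0.0398  0.2421] wz 0.003 d(cm) [30.26 -4.44 -0.8 ] F [ 0. -1. -1.] op 0.0855 ff 0.0
```

```bash
python3 -m inch '[{"claw":1,"dx":5,"dy":-0.7,"dz":0,"wx":0,"wy":0,"wz":0},{"claw":1,"dx":5,"dy":-0.7,"dz":0,"wx":0,"wy":0,"wz":0},{"claw":1,"dx":5,"dy":-0.7,"dz":0,"wx":0,"wy":0,"wz":0},{"claw":1,"dx":5,"dy":-0.7,"dz":0,"wx":0,"wy":0,"wz":0},{"claw":1,"dx":5,"dy":-0.8,"dz":0,"wx":0,"wy":0,"wz":0},{"claw":1,"dx":5,"dy":-0.8,"dz":0,"wx":0,"wy":0,"wz":0},{"claw":1,"dx":0.2,"dy":0,"dz":0,"wx":0,"wy":0,"wz":0},{"claw":1,"dx":0,"dy":0,"dz":0,"wx":0,"wy":0,"wz":0},{"claw":1,"dx":0,"dy":0,"dz":0,"wx":0,"wy":0,"wz":0}]'
python3 -c "
from h import *
p,q=spec(.5895,-.341,r=.055)
plan(q[0][0]/1000,q[0][1]/1000,.0,np.pi+.029)"
```

```text
time_s: 24.2
tcp_pos: [0.5891, -0.3392, 0.2399]
orientation: [2.258, -2.184, -0.001]
ft_force: [0.2, -0.9, 0.8]
opening: 0.0857
finger_force: 0.0
wrist spec 2898 [ 592.5 -344.2] [58.4 58.3] 2.8 ztop 0.0311
t 24.25 tcp [ 0.5892 -0.3392  0.2402] wz 0.005 d(cm) [ 0.52 -0.32 24.02] F [ 0.  -0.   0.4] op 0.0853 ff 0.0
```

```bash
python3 -m inch '[{"claw":1,"dx":0.3,"dy":-0.2,"dz":5,"wx":0,"wy":0,"wz":0},{"claw":1,"dx":0,"dy":0,"dz":5,"wx":0,"wy":0,"wz":0},{"claw":1,"dx":0,"dy":0,"dz":5,"wx":0,"wy":0,"wz":0},{"claw":1,"dx":0,"dy":0,"dz":5,"wx":0,"wy":0,"wz":0},{"claw":1,"dx":0,"dy":0,"dz":3,"wx":0,"wy":0,"wz":0},{"claw":1,"dx":0,"dy":0,"dz":0.8,"wx":0,"wy":0,"wz":0},{"claw":0,"dx":0,"dy":0,"dz":0,"wx":0,"wy":0,"wz":0},{"claw":0,"dx":0,"dy":0,"dz":0,"wx":0,"wy":0,"wz":0},{"claw":0,"dx":0,"dy":0,"dz":0,"wx":0,"wy":0,"wz":0},{"claw":0,"dx":0,"dy":0,"dz":0,"wx":0,"wy":0,"wz":0}]'
python3 -m inch '[{"claw":0,"dx":0,"dy":0,"dz":-3,"wx":0,"wy":0,"wz":0},{"claw":0,"dx":0,"dy":0,"dz":-5,"wx":0,"wy":0,"wz":0},{"claw":0,"dx":0,"dy":0,"dz":-5,"wx":0,"wy":0,"wz":0},{"claw":0,"dx":0,"dy":0,"dz":-3,"wx":0,"wy":0,"wz":0},{"claw":0,"dx":0,"dy":0,"dz":0,"wx":0,"wy":0,"wz":0},{"claw":0,"dx":0,"dy":0,"dz":0,"wx":0,"wy":0,"wz":0}]'
python3 -c "
from h import *
plan(.5378,-.1355,.165,np.pi+.029)"
```

```text
time_s: 25.5
tcp_pos: [0.5929, -0.3436, 0.0047]
orientation: [-2.256, 2.184, -0.006]
ft_force: [0.5, 1.4, 6.6]
opening: 0.0584
finger_force: 65.2
time_s: 26.25
tcp_pos: [0.5901, -0.3427, 0.16]
orientation: [2.255, -2.186, -0.006]
ft_force: [-0.3, 0.3, -4.1]
opening: 0.0583
finger_force: 65.1
t 26.25 tcp [ 0.5901 -0.3427  0.16  ] wz 0.002 d(cm) [-20.86   4.63  -0.44] F [-0.3  0.3 -4.1] op 0.0583 ff 65.1
```

```bash
python3 -m inch '[{"claw":0,"dx":-3,"dy":0.6,"dz":0,"wx":0,"wy":0,"wz":0},{"claw":0,"dx":-5,"dy":1.1,"dz":0,"wx":0,"wy":0,"wz":0},{"claw":0,"dx":-5,"dy":1.2,"dz":0,"wx":0,"wy":0,"wz":0},{"claw":0,"dx":-5,"dy":1.1,"dz":0,"wx":0,"wy":0,"wz":0},{"claw":0,"dx":-2.8,"dy":0.6,"dz":0,"wx":0,"wy":0,"wz":0},{"claw":0,"dx":0,"dy":0,"dz":0,"wx":0,"wy":0,"wz":0},{"claw":0,"dx":0,"dy":0,"dz":0,"wx":0,"wy":0,"wz":0}]'
python3 -c "
from h import *
s=robot.state();x,y,z=s['tcp_pos'];p=get_image('wrist');held(p,x,y,z+.025);save(p,'w9.png')
plan(.5378,-.1355,.05,np.pi+.029)"
```

```text
time_s: 27.12
tcp_pos: [0.5382, -0.1371, 0.1608]
orientation: [2.255, -2.184, -0.003]
ft_force: [-0.0, 0.6, -1.6]
opening: 0.0581
finger_force: 65.1
held y [-0.167  -0.1098] mid -0.1384 z 0.18723177811409425 16872
t 27.18 tcp [ 0.5384 -0.1375  0.1611] wz 0.002 d(cm) [-0.2   0.03 11.11] F [ 0.1 -0.4 -1.3] op 0.0580 ff 65.1
```

View pics/w9.png

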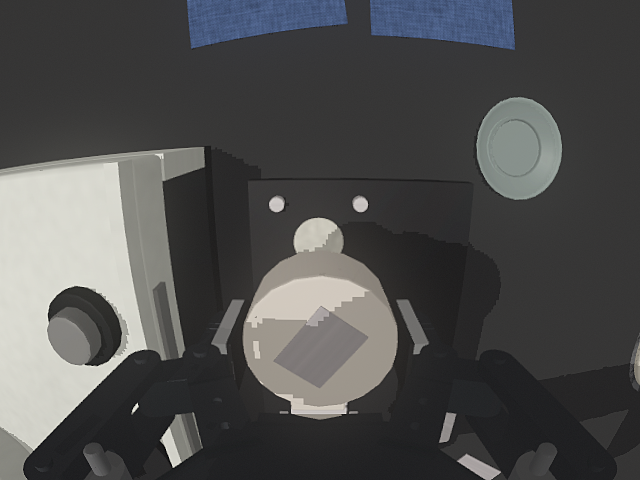

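The round mount is held, its top disc at (320,340). The window shows just beyond at (318,238) and the far posts at (277,204) and (360,204). The held centre needs about 1 mm in +y.

```bash
python3 -m inch '[{"claw":0,"dx":-0.1,"dy":0,"dz":4,"wx":0,"wy":0,"wz":0},{"claw":0,"dx":0,"dy":0,"dz":4,"wx":0,"wy":0,"wz":0},{"claw":0,"dx":0,"dy":0,"dz":2,"wx":0,"wy":0,"wz":0},{"claw":0,"dx":0,"dy":0,"dz":0.7,"wx":0,"wy":0,"wz":0},{"claw":0,"dx":0,"dy":0,"dz":0.3,"wx":0,"wy":0,"wz":0},{"claw":0,"dx":0,"dy":0,"dz":0.1,"wx":0,"wy":0,"wz":0},{"claw":0,"dx":0,"dy":0,"dz":0,"wx":0,"wy":0,"wz":0}]'
```

```text
time_s: 28.05
tcp_pos: [0.5392, -0.136, 0.052]
orientation: [-2.256, 2.185, -0.002]
ft_force: [0.4, -0.6, -1.8]
opening: 0.0581
finger_force: 65.2
```

```bash
python3 -m inch '[{"claw":0,"dx":0,"dy":0,"dz":0.1,"wx":0,"wy":0,"wz":0},{"claw":0,"dx":0,"dy":0,"dz":0.1,"wx":0,"wy":0,"wz":0},{"claw":0.75,"dx":0,"dy":0,"dz":0,"wx":0,"wy":0,"wz":0},{"claw":0.95,"dx":0,"dy":0,"dz":0,"wx":0,"wy":0,"wz":0},{"claw":0.95,"dx":0,"dy":0,"dz":0,"wx":0,"wy":0,"wz":0},{"claw":1,"dx":0,"dy":0,"dz":-4,"wx":0,"wy":0,"wz":0},{"claw":1,"dx":0,"dy":0,"dz":-5,"wx":0,"wy":0,"wz":0},{"claw":1,"dx":0,"dy":0,"dz":-5,"wx":0,"wy":0,"wz":0},{"claw":1,"dx":0,"dy":0,"dz":-5,"wx":0,"wy":0,"wz":0},{"claw":1,"dx":0,"dy":0,"dz":0,"wx":0,"wy":0,"wz":0}]'
python3 -m inch '[{"claw":1,"dx":-4,"dy":0,"dz":-3,"wx":0,"wy":0,"wz":0},{"claw":1,"dx":-5,"dy":3,"dz":-3,"wx":0,"wy":0,"wz":0},{"claw":1,"dx":-4,"dy":3,"dz":0,"wx":0,"wy":0,"wz":0},{"claw":1,"dx":0,"dy":0,"dz":0,"wx":0,"wy":0,"wz":0},{"claw":1,"dx":0,"dy":0,"dz":0,"wx":0,"wy":0,"wz":0}]'
python3 - <<'E'
from h import *
p,q=spec(.5378,-.137,.066,.085,.045);save(p,'w10.png');np.save('w10.npy',p,allow_pickle=True)
p,q=spec(.535,-.041,.066,.085,.048)
p,q=spec(.532,.068,.066,.085,.048)
W=cloud(p,True);P=W[(abs(W[...,0]-.43)<.04)&(abs(W[...,1]-.012)<.03)&(W[...,2]>.084)&(W[...,2]<.1)];
print('tab',len(P),cv2.minAreaRect((P[:,:2]*1000).astype(np.float32)))
plan(.40,.012,.25,np.pi+.029)
E
```

```text
time_s: 29.3
tcp_pos: [0.5411, -0.1362, 0.2443]
orientation: [-2.252, 2.18, -0.013]
ft_force: [-0.7, 0.3, -1.3]
opening: 0.0853
finger_force: 0.0
time_s: 29.92
tcp_pos: [0.4759, -0.0102, 0.2973]
orientation: [2.257, -2.185, -0.0]
ft_force: [0.3, 0.5, -0.4]
opening: 0.0854
finger_force: 0.0
wrist spec 2787 [ 538.7 -136.1] [58.4 59.1] 44.9 ztop 0.0762
wrist spec 3498 [536.6 -42.4] [45.1 80.7] 2.3 ztop 0.0761
wrist spec 2874 [533.1  66.6] [44.8 79.2] 1.8 ztop 0.076
tab 584 ((428.94915771484375, 9.390555381774902), (16.820039749145508, 36.24198532104492), 1.245134949684143)
t 30.07 tcp [ 0.4764 -0.0109  0.2971] wz 0.002 d(cm) [-2.51  7.56  4.72] F [ 0.1 -0.3 -0.3] op 0.0852 ff 0.0
```

View pics/w10.png

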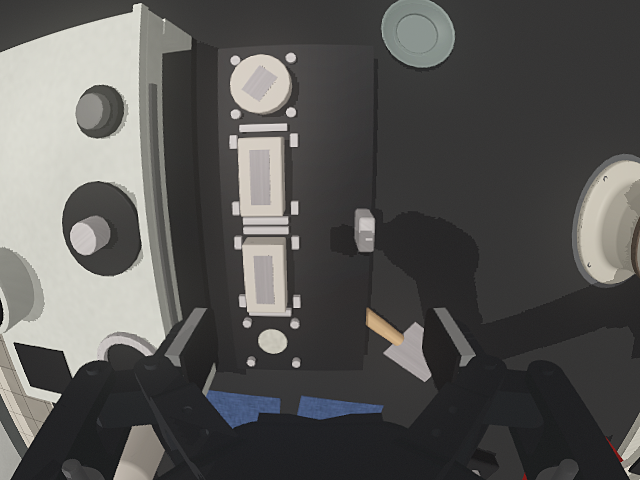

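Wrist view: round at (260,83), rects at (261,177) and (265,277). All lie flat within about 1 mm of their bay centres, and the left round bay (272,341) stays empty because only one round mount exists. Next I push the drawer home with shut fingers from in front of the tab.

```bash
python3 -m inch '[{"claw":0,"dx":-1.1,"dy":4,"dz":0,"wx":0,"wy":0,"wz":0},{"claw":0,"dx":-1.1,"dy":3.9,"dz":0,"wx":0,"wy":0,"wz":0},{"claw":0,"dx":0,"dy":0,"dz":4,"wx":0,"wy":0,"wz":0},{"claw":0,"dx":0,"dy":0,"dz":5,"wx":0,"wy":0,"wz":0},{"claw":0,"dx":0,"dy":0,"dz":5,"wx":0,"wy":0,"wz":0},{"claw":0,"dx":0,"dy":0,"dz":5,"wx":0,"wy":0,"wz":0},{"claw":0,"dx":0,"dy":0,"dz":3,"wx":0,"wy":0,"wz":0},{"claw":0,"dx":0,"dy":0,"dz":0.9,"wx":0,"wy":0,"wz":0},{"claw":0,"dx":0,"dy":0,"dz":0,"wx":0,"wy":0,"wz":0},{"claw":0,"dx":0,"dy":0,"dz":0,"wx":0,"wy":0,"wz":0}]'; python3 -c "
from h import *
plan(.4056,.0105,.068,np.pi+.029)"
```

```text
time_s: 31.32
tcp_pos: [0.3975, 0.0095, 0.0699]
orientation: [-2.255, 2.184, -0.002]
ft_force: [1.4, -0.3, 0.4]
opening: -0.0001
finger_force: 0.0
t 31.32 tcp [0.3975 0.0095 0.0699] wz 0.003 d(cm) [-0.07 -0.81  0.19] F [ 1.4 -0.3  0.4] op -0.0001 ff 0.0
```

```bash
python3 -m inch '[{"claw":0,"dx":-0.1,"dy":-0.2,"dz":0,"wx":0,"wy":0,"wz":0},{"claw":0,"dx":0,"dy":-0.2,"dz":0,"wx":0,"wy":0,"wz":0},{"claw":0,"dx":0,"dy":-0.2,"dz":0,"wx":0,"wy":0,"wz":0},{"claw":0,"dx":0,"dy":-0.2,"dz":0,"wx":0,"wy":0,"wz":0},{"claw":0,"dx":0,"dy":-0.2,"dz":0,"wx":0,"wy":0,"wz":0},{"claw":0,"dx":0,"dy":-0.3,"dz":0,"wx":0,"wy":0,"wz":0},{"claw":0,"dx":0,"dy":-0.4,"dz":0,"wx":0,"wy":0,"wz":0},{"claw":0,"dx":0,"dy":-0.4,"dz":0,"wx":0,"wy":0,"wz":0},{"claw":0,"dx":0,"dy":-0.4,"dz":0,"wx":0,"wy":0,"wz":0},{"claw":0,"dx":0,"dy":-0.4,"dz":0,"wx":0,"wy":0,"wz":0}]'
python3 -m inch '[{"claw":0,"dx":0,"dy":-0.4,"dz":0,"wx":0,"wy":0,"wz":0},{"claw":0,"dx":0,"dy":-0.4,"dz":0,"wx":0,"wy":0,"wz":0},{"claw":0,"dx":0,"dy":-0.4,"dz":0,"wx":0,"wy":0,"wz":0},{"claw":0,"dx":0,"dy":-0.4,"dz":0,"wx":0,"wy":0,"wz":0},{"claw":0,"dx":0,"dy":-0.4,"dz":0,"wx":0,"wy":0,"wz":0},{"claw":0,"dx":0,"dy":-0.4,"dz":0,"wx":0,"wy":0,"wz":0},{"claw":0,"dx":0,"dy":-0.4,"dz":0,"wx":0,"wy":0,"wz":0},{"claw":0,"dx":0,"dy":-0.3,"dz":0,"wx":0,"wy":0,"wz":0},{"claw":0,"dx":0,"dy":-0.2,"dz":0,"wx":0,"wy":0,"wz":0},{"claw":0,"dx":0,"dy":0,"dz":0,"wx":0,"wy":0,"wz":0}]'
python3 - <<'E'
from h import *
plan(.54,.014,.068,np.pi+.029)
p=get_image('top');W=cloud(p);P=W[(W[...,0]>.4)&(W[...,0]<.56)&(abs(W[...,1]-.012)<.035)&(W[...,2]>.08)&(W[...,2]<.096)];print(len(P),np.percentile(P,[2,98],axis=0))
for x,y,r in((.538-.055,-.136,.045),(.535-.055,-.043,.05),(.532-.055,.067,.05)):
    P=W[(np.hypot(W[...,0]-x,W[...,1]-y)<r)&(W[...,2]>.068)&(W[...,2]<.085)];
    if len(P)>20:print(cv2.minAreaRect((P[:,:2]*1000).astype(np.float32)))
E
```

```text
time_s: 32.58
tcp_pos: [0.4251, 0.0109, 0.0686]
orientation: [2.256, -2.185, -0.001]
ft_force: [-3.6, -0.9, -0.6]
opening: 0.0
finger_force: 1.4
time_s: 33.83
tcp_pos: [0.459, 0.0125, 0.069]
orientation: [-2.256, 2.184, -0.001]
ft_force: [-2.4, -0.3, -0.4]
opening: -0.0
finger_force: 0.8
t 33.83 tcp [0.459  0.0125 0.069 ] wz 0.003 d(cm) [ 0.08 -8.1   0.11] F [-2.4 -0.3 -0.4] op -0.0000 ff 0.8Traceback (most recent call last):
  File "<stdin>", line 3, in <module>
    return _quantile_unchecked(
        a, q, axis, out, overwrite_input, method, keepdims, weights)
    return _ureduce(a,
                    func=_quantile_ureduce_func,
    ...<5 lines>...
                    overwrite_input=overwrite_input,
                    method=method)
    r = func(a, **kwargs)
    result = _quantile(arr,
                       quantiles=q,
    ...<2 lines>...
                       out=out,
                       weights=wgt)
    slices_having_nans = np.isnan(arr[-1, ...])
                                  ~~~^^^^^^^^^
IndexError: index -1 is out of bounds for axis 0 with size 0
```

```bash
python3 - <<'E'
from h import *
for cam,fi in(('wrist',True),('top',False)):
    p=get_image(cam);W=cloud(p,fi)
    if fi: save(p,'w11.png')
    for x,y,r in((.591,-.135,.04),(.588,-.041,.048),(.585,.068,.048)):
        P=W[(np.hypot(W[...,0]-x,W[...,1]-y)<r)&(W[...,2]>.068)&(W[...,2]<.085)&(p['img'].min(-1)>70)]
        if len(P)>20:print(cam,len(P),cv2.minAreaRect((P[:,:2]*1000).astype(np.float32)))
E
```

```text
wrist 4781 ((592.9972534179688, -120.79566955566406), (31.81761932373047, 62.10728073120117), 76.44192504882812)
wrist 12229 ((587.5241088867188, -40.480037689208984), (46.39887619018555, 80.11039733886719), 1.7376351356506348)
wrist 5277 ((584.1839599609375, 60.93315887451172), (45.54551315307617, 65.53248596191406), 1.720149278640747)
top 384 ((585.8895263671875, -132.9407196044922), (57.70558547973633, 59.461463928222656), 88.26016235351562)
top 410 ((583.1624755859375, -38.68140411376953), (44.33381652832031, 78.52523040771484), 1.0568758249282837)
top 435 ((580.0328979492188, 70.46204376220703), (44.225860595703125, 75.5833511352539), 1.6560579538345337)
```

Relative spacing is unchanged, so the specimens ride without shifting. I'll continue the push.

```bash
python3 -m inch '[{"claw":0,"dx":0,"dy":-0.2,"dz":0,"wx":0,"wy":0,"wz":0},{"claw":0,"dx":0,"dy":-0.3,"dz":0,"wx":0,"wy":0,"wz":0},{"claw":0,"dx":0,"dy":-0.4,"dz":0,"wx":0,"wy":0,"wz":0},{"claw":0,"dx":0,"dy":-0.4,"dz":0,"wx":0,"wy":0,"wz":0},{"claw":0,"dx":0,"dy":-0.4,"dz":0,"wx":0,"wy":0,"wz":0},{"claw":0,"dx":0,"dy":-0.4,"dz":0,"wx":0,"wy":0,"wz":0},{"claw":0,"dx":0,"dy":-0.4,"dz":0,"wx":0,"wy":0,"wz":0},{"claw":0,"dx":0,"dy":-0.4,"dz":0,"wx":0,"wy":0,"wz":0},{"claw":0,"dx":0,"dy":-0.4,"dz":0,"wx":0,"wy":0,"wz":0},{"claw":0,"dx":0,"dy":-0.4,"dz":0,"wx":0,"wy":0,"wz":0}]'
python3 -m inch '[{"claw":0,"dx":0,"dy":-0.4,"dz":0,"wx":0,"wy":0,"wz":0},{"claw":0,"dx":0,"dy":-0.4,"dz":0,"wx":0,"wy":0,"wz":0},{"claw":0,"dx":0,"dy":-0.4,"dz":0,"wx":0,"wy":0,"wz":0},{"claw":0,"dx":0,"dy":-0.4,"dz":0,"wx":0,"wy":0,"wz":0},{"claw":0,"dx":0,"dy":-0.4,"dz":0,"wx":0,"wy":0,"wz":0},{"claw":0,"dx":0,"dy":-0.4,"dz":0,"wx":0,"wy":0,"wz":0},{"claw":0,"dx":0,"dy":-0.4,"dz":0,"wx":0,"wy":0,"wz":0},{"claw":0,"dx":0,"dy":-0.3,"dz":0,"wx":0,"wy":0,"wz":0},{"claw":0,"dx":0,"dy":-0.2,"dz":0,"wx":0,"wy":0,"wz":0},{"claw":0,"dx":0,"dy":-0.2,"dz":0,"wx":0,"wy":0,"wz":0}]'
```

```text
time_s: 35.22
tcp_pos: [0.4955, 0.0134, 0.0688]
orientation: [2.257, -2.186, -0.0]
ft_force: [-3.6, 0.5, 1.4]
opening: 0.0001
finger_force: 1.4
time_s: 36.48
tcp_pos: [0.5303, 0.0145, 0.0687]
orientation: [2.257, -2.186, -0.0]
ft_force: [-2.8, 0.9, 2.8]
opening: -0.0002
finger_force: 1.3
```

```bash
python3 -m inch '[{"claw":0,"dx":0,"dy":-0.2,"dz":0,"wx":0,"wy":0,"wz":0},{"claw":0,"dx":0,"dy":-0.2,"dz":0,"wx":0,"wy":0,"wz":0},{"claw":0,"dx":0,"dy":-0.2,"dz":0,"wx":0,"wy":0,"wz":0},{"claw":0,"dx":0,"dy":0,"dz":0,"wx":0,"wy":0,"wz":0}]'
```

```text
time_s: 36.98
tcp_pos: [0.5367, 0.0147, 0.0688]
orientation: [-2.256, 2.185, -0.001]
ft_force: [-1.6, 0.4, 0.4]
opening: 0.0002
finger_force: 0.6
```

Slow steps until the end stop shows in the force.

```bash
python3 -m inch '[{"claw":0,"dx":0,"dy":-0.2,"dz":0,"wx":0,"wy":0,"wz":0},{"claw":0,"dx":0,"dy":-0.2,"dz":0,"wx":0,"wy":0,"wz":0},{"claw":0,"dx":0,"dy":-0.1,"dz":0,"wx":0,"wy":0,"wz":0},{"claw":0,"dx":0,"dy":0,"dz":0,"wx":0,"wy":0,"wz":0}]'; python3 -m inch '[{"claw":0,"dx":0,"dy":-0.1,"dz":0,"wx":0,"wy":0,"wz":0},{"claw":0,"dx":0,"dy":-0.1,"dz":0,"wx":0,"wy":0,"wz":0},{"claw":0,"dx":0,"dy":0,"dz":0,"wx":0,"wy":0,"wz":0}]'; python3 -m inch '[{"claw":0,"dx":0,"dy":-0.1,"dz":0,"wx":0,"wy":0,"wz":0},{"claw":0,"dx":0,"dy":-0.1,"dz":0,"wx":0,"wy":0,"wz":0},{"claw":0,"dx":0,"dy":0,"dz":0,"wx":0,"wy":0,"wz":0}]'
```

```text
time_s: 37.48
tcp_pos: [0.5415, 0.0149, 0.0687]
orientation: [-2.256, 2.186, -0.0]
ft_force: [-2.5, 1.0, 0.9]
opening: 0.0003
finger_force: 0.8
time_s: 37.85
tcp_pos: [0.5434, 0.0149, 0.0688]
orientation: [-2.257, 2.186, -0.0]
ft_force: [-2.2, 0.6, 2.4]
opening: -0.0003
finger_force: 1.0
time_s: 38.22
tcp_pos: [0.5454, 0.015, 0.0688]
orientation: [-2.257, 2.185, -0.0]
ft_force: [-1.7, -0.1, 0.0]
opening: 0.0
finger_force: 1.0
```

```bash
python3 -m inch '[{"claw":0,"dx":0,"dy":-0.1,"dz":0,"wx":0,"wy":0,"wz":0},{"claw":0,"dx":0,"dy":-0.1,"dz":0,"wx":0,"wy":0,"wz":0},{"claw":0,"dx":0,"dy":0,"dz":0,"wx":0,"wy":0,"wz":0}]'; python3 -m inch '[{"claw":0,"dx":0,"dy":-0.1,"dz":0,"wx":0,"wy":0,"wz":0},{"claw":0,"dx":0,"dy":-0.1,"dz":0,"wx":0,"wy":0,"wz":0},{"claw":0,"dx":0,"dy":0,"dz":0,"wx":0,"wy":0,"wz":0}]'
```

```text
time_s: 38.6
tcp_pos: [0.5469, 0.015, 0.0687]
orientation: [2.256, -2.185, -0.001]
ft_force: [-4.1, 0.5, 2.3]
opening: 0.0001
finger_force: 1.9
time_s: 38.98
tcp_pos: [0.5469, 0.015, 0.0687]
orientation: [2.254, -2.183, -0.005]
ft_force: [-8.6, 1.4, 7.3]
opening: -0.0
finger_force: 4.5
```

The drawer is at its end stop. I'll back off, rise, and measure the lid and port.

```bash
python3 -m inch '[{"claw":0,"dx":0,"dy":0.2,"dz":0,"wx":0,"wy":0,"wz":0},{"claw":0,"dx":0,"dy":2,"dz":0,"wx":0,"wy":0,"wz":0},{"claw":0,"dx":0,"dy":2,"dz":-3,"wx":0,"wy":0,"wz":0},{"claw":0,"dx":0,"dy":0,"dz":-6,"wx":0,"wy":0,"wz":0},{"claw":0,"dx":0,"dy":0,"dz":-6,"wx":0,"wy":0,"wz":0},{"claw":0.6,"dx":-1,"dy":-3,"dz":-6,"wx":0,"wy":0,"wz":0},{"claw":0.6,"dx":-3,"dy":-5,"dz":-5,"wx":0,"wy":0,"wz":0},{"claw":0.6,"dx":-3,"dy":-4,"dz":0,"wx":0,"wy":0,"wz":0},{"claw":0.6,"dx":0,"dy":0,"dz":0,"wx":0,"wy":0,"wz":0},{"claw":0.6,"dx":0,"dy":0,"dz":0,"wx":0,"wy":0,"wz":0}]'
cat >> h.py <<'E'
from scipy.optimize import least_squares
def roof(lx=.684,ly=-.004,px=.668,py=.152,bx=.671,by=-.111,save_as=None):
    for cam,fi in(('wrist',True),('top',False),('side',False)):
        p=get_image(cam);W=cloud(p,fi)
        if fi and save_as: save(p,save_as)
        def pts(x,y,r,a,b): return W[(np.hypot(W[...,0]-x,W[...,1]-y)<r)&(W[...,2]>a)&(W[...,2]<b)]
        for n,x,y,r,a,b in(('knob',lx,ly,.035,.174,.192),('btn',bx,by,.025,.158,.175)):
            P=pts(x,y,r,a,b)
            if len(P)>20:
                c,rr=cv2.minEnclosingCircle((P[:,:2]*1000).astype(np.float32));print(cam,n,np.round(c,1),round(rr,1),np.round(np.median(P[:,2]),4),len(P))
        P=pts(px,py,.05,.1475,.1535)   # ring annulus r 32..42; reject lip
        P=P[P[:,0]>px-.046+0] if 0 else P
        if len(P)>50:
            g=lambda c:np.clip(np.maximum(np.hypot(P[:,0]-c[0],P[:,1]-c[1])-.042,.032-np.hypot(P[:,0]-c[0],P[:,1]-c[1])),0,.004)
            best=min((( (g((x,y))**2).sum(),x,y) for x in np.arange(px-.01,px+.0101,.0005) for y in np.arange(py-.01,py+.0101,.0005)))
            ok=[(x,y) for x in np.arange(px-.01,px+.0101,.0005) for y in np.arange(py-.01,py+.0101,.0005) if (g((x,y))**2).sum()<best[0]*1.02+1e-9]
            print(cam,'ring',np.round(np.mean(ok,0)*1000,1),len(ok),len(P),'z',np.round(np.median(P[:,2]),4))
E
python3 -c "
from h import *
roof(save_as='w12.png')
plan(.684,-.004,.25,np.pi+.029)"
```

```text
time_s: 40.22
tcp_pos: [0.6138, 0.0809, 0.3142]
orientation: [-2.257, 2.185, -0.001]
ft_force: [-0.1, 0.2, -0.2]
opening: 0.0512
finger_force: 0.0
wrist knob [676.7  -5.5] 15.1 0.181 1195
wrist btn [ 672.2 -106.3] 14.6 0.1646 386
wrist ring [673.8 147.1] 13 2214 z 0.1508
top knob [672.7  -3.4] 14.8 0.1799 110
top btn [ 669.3 -109.1] 17.1 0.1641 119
top ring [668.2 149.5] 6 222 z 0.1503
side knob [675.8  -3.6] 17.1 0.1801 67
side btn [ 672. -110.] 17.6 0.1634 94
side ring [671.2 149. ] 10 171 z 0.1501
t 40.38 tcp [0.6131 0.0802 0.3152] wz 0.003 d(cm) [ 8.63 -6.83  6.53] F [ 0.  -0.2  0.4] op 0.0512 ff 0.0
```

View pics/w12.png

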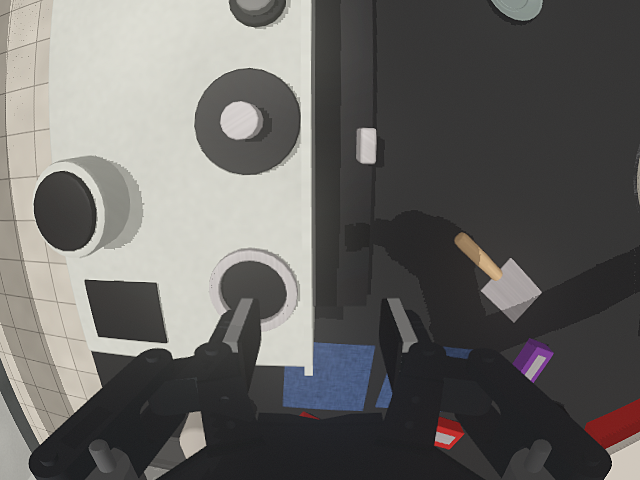

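Wrist view: the knob is at (241,120), so the lid has been knocked about 1 cm towards the lip. It still lies flat (knob top 0.181), and the port ring is at (253,290). I'll grasp the knob.

```bash
python3 -m inch '[{"claw":0.6,"dx":4.3,"dy":-3,"dz":2,"wx":0,"wy":0,"wz":0},{"claw":0.6,"dx":4.3,"dy":-3,"dz":2,"wx":0,"wy":0,"wz":0},{"claw":0.6,"dx":0,"dy":0,"dz":0,"wx":0,"wy":0,"wz":0},{"claw":0.6,"dx":0,"dy":0,"dz":0,"wx":0,"wy":0,"wz":0}]'
python3 -c "
from h import *
roof(lx=.675)
plan(.6755,-.0035,.156,np.pi+.029)"
```

```text
time_s: 40.88
tcp_pos: [0.676, -0.0037, 0.2753]
orientation: [-2.255, 2.186, -0.001]
ft_force: [0.7, 0.2, 0.9]
opening: 0.0512
finger_force: 0.0
wrist knob [677.1  -6. ] 14.9 0.1809 1478
wrist btn [ 672.4 -112.3] 16.2 0.1649 1647
wrist ring [674.2 147. ] 11 1935 z 0.1506
top knob [671.5  -3.1] 14.2 0.1804 45
top btn [ 668.2 -110.5] 15.7 0.1644 120
side knob [674.3  -4.4] 15.1 0.1795 64
side btn [ 670.8 -110.7] 16.9 0.1636 91
side ring [670.4 149.8] 7 165 z 0.1499
t 41.02 tcp [ 0.676  -0.0024  0.2764] wz 0.004 d(cm) [ 0.11  0.08 12.04] F [-0.3  0.7 -0.2] op 0.0511 ff 0.0
```

```bash
python3 -m inch '[{"claw":0.6,"dx":0.1,"dy":0,"dz":4,"wx":0,"wy":0,"wz":0},{"claw":0.6,"dx":0,"dy":0,"dz":4,"wx":0,"wy":0,"wz":0},{"claw":0.6,"dx":0,"dy":0,"dz":3,"wx":0,"wy":0,"wz":0},{"claw":0.6,"dx":0,"dy":0,"dz":0.9,"wx":0,"wy":0,"wz":0},{"claw":0.6,"dx":0,"dy":0,"dz":0,"wx":0,"wy":0,"wz":0},{"claw":0,"dx":0,"dy":0,"dz":0,"wx":0,"wy":0,"wz":0},{"claw":0,"dx":0,"dy":0,"dz":0,"wx":0,"wy":0,"wz":0},{"claw":0,"dx":0,"dy":0,"dz":0,"wx":0,"wy":0,"wz":0},{"claw":0,"dx":0,"dy":0,"dz":0,"wx":0,"wy":0,"wz":0}]'
python3 -m inch '[{"claw":0,"dx":0,"dy":0,"dz":-1,"wx":0,"wy":0,"wz":0},{"claw":0,"dx":0,"dy":0,"dz":-3,"wx":0,"wy":0,"wz":0},{"claw":0,"dx":0,"dy":0,"dz":-3,"wx":0,"wy":0,"wz":0},{"claw":0,"dx":0,"dy":0,"dz":0,"wx":0,"wy":0,"wz":0},{"claw":0,"dx":0,"dy":0,"dz":0,"wx":0,"wy":0,"wz":0}]'
python3 -c "
from h import *
plan(.6725,.1495,.226,np.pi+.029)"
```

```text
time_s: 42.15
tcp_pos: [0.6774, -0.004, 0.1582]
orientation: [-2.255, 2.183, -0.004]
ft_force: [0.1, 1.1, 6.2]
opening: 0.0282
finger_force: 59.9
time_s: 42.78
tcp_pos: [0.6752, -0.0042, 0.2245]
orientation: [2.255, -2.185, -0.004]
ft_force: [0.2, 0.0, -0.9]
opening: 0.0283
finger_force: 60.0
t 42.77 tcp [ 0.6752 -0.0042  0.2245] wz 0.002 d(cm) [-15.37  -0.17  -0.15] F [ 0.2  0.  -0.9] op 0.0283 ff 60.0
```

```bash
python3 -m inch '[{"claw":0,"dx":-3,"dy":0,"dz":0,"wx":0,"wy":0,"wz":0},{"claw":0,"dx":-4.5,"dy":-0.1,"dz":0,"wx":0,"wy":0,"wz":0},{"claw":0,"dx":-4.5,"dy":-0.1,"dz":0,"wx":0,"wy":0,"wz":0},{"claw":0,"dx":-3.35,"dy":0,"dz":0,"wx":0,"wy":0,"wz":0},{"claw":0,"dx":0,"dy":0,"dz":0,"wx":0,"wy":0,"wz":0},{"claw":0,"dx":0,"dy":0,"dz":0,"wx":0,"wy":0,"wz":0},{"claw":0,"dx":0,"dy":0,"dz":0,"wx":0,"wy":0,"wz":0}]'
python3 - <<'E'
from h import *
plan(.6725,.1493,.163,np.pi+.029)
p=get_image('wrist');save(p,'w13.png');W=cloud(p,True)
s=robot.state();x,y,z=s['tcp_pos']
P=W[(np.hypot(W[...,0]-x,W[...,1]-y)<.06)&(W[...,2]>z-.012)&(W[...,2]<z+.001)&(p['img'].max(-1)<90)]
c,r=cv2.minEnclosingCircle((P[:,:2]*1000).astype(np.float32));print('disc',c,r,np.median(P[:,2]),len(P))
E
```

```text
time_s: 43.65
tcp_pos: [0.6731, 0.1481, 0.2252]
orientation: [2.254, -2.186, -0.001]
ft_force: [0.2, 0.7, -1.5]
opening: 0.0277
finger_force: 60.0
t 43.65 tcp [0.6731 0.1481 0.2252] wz 0.002 d(cm) [-0.12  0.05  6.22] F [ 0.2  0.7 -1.5] op 0.0277 ff 60.0
disc (672.91064453125, 146.32437133789062) 45.004119873046875 0.2218875900753965 16536
```

View pics/w13.png

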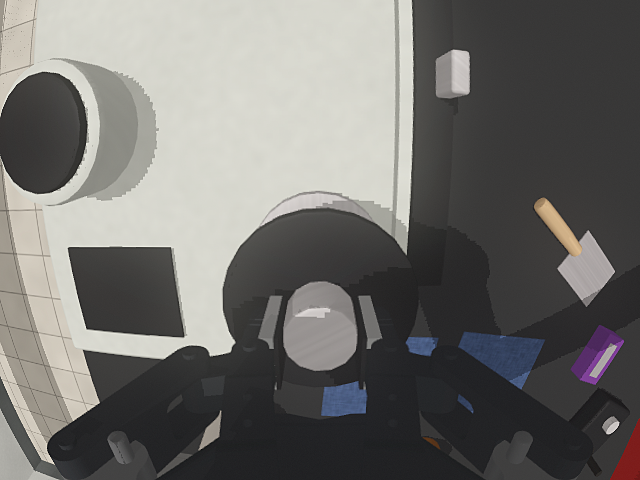

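The lid is level in the grip. Its disc centre agrees with the ring to about 1 mm in the same camera, so I'll lower it.

```bash
python3 -m inch '[{"claw":0,"dx":-0.1,"dy":-0.07,"dz":3,"wx":0,"wy":0,"wz":0},{"claw":0,"dx":0,"dy":0,"dz":1.5,"wx":0,"wy":0,"wz":0},{"claw":0,"dx":0,"dy":0,"dz":0.8,"wx":0,"wy":0,"wz":0},{"claw":0,"dx":0,"dy":0,"dz":0.5,"wx":0,"wy":0,"wz":0},{"claw":0,"dx":0,"dy":0,"dz":0.3,"wx":0,"wy":0,"wz":0},{"claw":0,"dx":0,"dy":0,"dz":0.2,"wx":0,"wy":0,"wz":0},{"claw":0,"dx":0,"dy":0,"dz":0,"wx":0,"wy":0,"wz":0}]'; python3 -m inch '[{"claw":0,"dx":0,"dy":0,"dz":0.1,"wx":0,"wy":0,"wz":0},{"claw":0,"dx":0,"dy":0,"dz":0,"wx":0,"wy":0,"wz":0},{"claw":0,"dx":0,"dy":0,"dz":0,"wx":0,"wy":0,"wz":0}]'
```

```text
time_s: 44.58
tcp_pos: [0.6741, 0.1504, 0.163]
orientation: [-2.257, 2.185, -0.0]
ft_force: [0.1, -1.1, -1.2]
opening: 0.028
finger_force: 60.0
time_s: 44.95
tcp_pos: [0.6742, 0.1504, 0.1622]
orientation: [-2.256, 2.185, -0.001]
ft_force: [-0.1, 0.6, 0.4]
opening: 0.0282
finger_force: 60.1
```

Contact is just beginning. I'll release, rise and check.

```bash
python3 -m inch '[{"claw":0,"dx":0,"dy":0,"dz":0.05,"wx":0,"wy":0,"wz":0},{"claw":0.4,"dx":0,"dy":0,"dz":0,"wx":0,"wy":0,"wz":0},{"claw":0.6,"dx":0,"dy":0,"dz":0,"wx":0,"wy":0,"wz":0},{"claw":0.6,"dx":0,"dy":0,"dz":0,"wx":0,"wy":0,"wz":0},{"claw":0.6,"dx":0,"dy":0,"dz":-3,"wx":0,"wy":0,"wz":0},{"claw":0.6,"dx":0,"dy":0,"dz":-5,"wx":0,"wy":0,"wz":0},{"claw":0,"dx":0,"dy":0,"dz":-4,"wx":0,"wy":0,"wz":0},{"claw":0,"dx":4,"dy":0,"dz":0,"wx":0,"wy":0,"wz":0},{"claw":0,"dx":5,"dy":0,"dz":0,"wx":0,"wy":0,"wz":0},{"claw":0,"dx":0,"dy":0,"dz":0,"wx":0,"wy":0,"wz":0}]'
python3 -m inch '[{"claw":0,"dx":0,"dy":0,"dz":0,"wx":0,"wy":0,"wz":0},{"claw":0,"dx":0,"dy":0,"dz":0,"wx":0,"wy":0,"wz":0}]'
python3 - <<'E'
from h import *
for cam,fi in(('wrist',True),('top',False)):
    p=get_image(cam);W=cloud(p,fi)
    D=W[(np.hypot(W[...,0]-.672,W[...,1]-.149)<.055)&(W[...,2]>.1545)&(W[...,2]<.163)];K=W[(np.hypot(W[...,0]-.672,W[...,1]-.149)<.04)&(W[...,2]>.178)&(W[...,2]<.195)]
    for n,P in(('disc',D),('knob',K)):
        c,r=cv2.minEnclosingCircle((P[:,:2]*1000).astype(np.float32));A=np.c_[P[:,:2]-P[:,:2].mean(0),np.ones(len(P))];k=np.linalg.lstsq(A,P[:,2],rcond=None)[0]
        print(cam,n,np.round(c,1),round(r,1),'z %.4f'%np.median(P[:,2]),'tilt',np.round(k[:2],3),len(P))
    if fi: save(p,'w14.png');np.save('w14.npy',p,allow_pickle=True)
    B=W[(np.hypot(W[...,0]-.671,W[...,1]+.111)<.028)&(W[...,2]>.1585)&(W[...,2]<.175)]
    if len(B)>20: c,r=cv2.minEnclosingCircle((B[:,:2]*1000).astype(np.float32));print('btn',c,r,np.median(B[:,2]))
    P=W[(abs(W[...,0]-.567)<.04)&(abs(W[...,1]-.014)<.035)&(W[...,2]>.083)&(W[...,2]<.1)]
    if len(P)>20: print('tab',cv2.minAreaRect((P[:,:2]*1000).astype(np.float32)))
plan(.6715,-.110,.20,np.pi+.029)
E
```

```text
time_s: 46.2
tcp_pos: [0.6768, 0.0573, 0.2815]
orientation: [2.252, -2.19, 0.0]
ft_force: [-0.4, 0.3, -0.3]
opening: 0.0001
finger_force: 0.0
time_s: 46.45
tcp_pos: [0.6769, 0.0614, 0.281]
orientation: [2.258, -2.184, -0.0]
ft_force: [0.2, -0.6, 0.9]
opening: 0.0004
finger_force: 0.0
wrist disc [667.8 148.1] 50.7 z 0.1587 tilt [0.008 0.009] 1997
wrist knob [0. 0.] 0.0 z nan tilt [0. 0.] 0
btn (672.2703247070312, -110.89095306396484) 15.65054702758789 0.16491219973832585
tab ((568.6954956054688, 13.892248153686523), (17.354637145996094, 35.80961990356445), 1.3448655605316162)
top disc [666.  150.4] 49.3 z 0.1585 tilt [0.005 0.001] 724
top knob [669.5 150.5] 14.9 z 0.1845 tilt [0.058 0.018] 113
btn (670.5520629882812, -111.52924346923828) 17.90741539001465 0.16410112417762246
tab ((564.109375, 16.406307220458984), (15.859663963317871, 32.06904602050781), 1.633806586265564)
t 46.55 tcp [0.6769 0.0615 0.281 ] wz 0.004 d(cm) [17.12  1.03  8.11] F [-0.2  0.8  0.6] op -0.0001 ff 0.0<stdin>:6: RuntimeWarning: Mean of empty slice.
  ret = um.true_divide(
  return _methods._mean(a, axis=axis, dtype=dtype,
  ret = ret.dtype.type(ret / rcount)
```

View pics/w14.png

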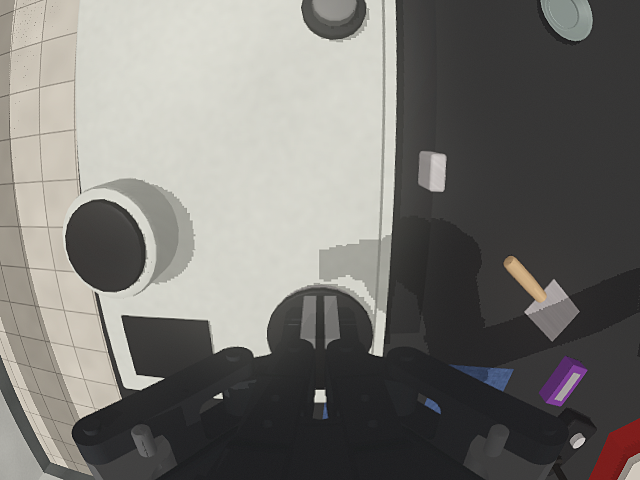

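The lid sits flat on the ring (disc top 0.1585, knob top 0.1845), and the tab is at its shut position. Now the start button.

```bash
python3 -m inch '[{"claw":0,"dx":4.1,"dy":0.25,"dz":0,"wx":0,"wy":0,"wz":0},{"claw":0,"dx":5,"dy":0.25,"dz":0,"wx":0,"wy":0,"wz":0},{"claw":0,"dx":5,"dy":0.25,"dz":0,"wx":0,"wy":0,"wz":0},{"claw":0,"dx":3,"dy":0.25,"dz":0,"wx":0,"wy":0,"wz":0},{"claw":0,"dx":0,"dy":0,"dz":5,"wx":0,"wy":0,"wz":0},{"claw":0,"dx":0,"dy":0,"dz":4,"wx":0,"wy":0,"wz":0},{"claw":0,"dx":0,"dy":0,"dz":1.5,"wx":0,"wy":0,"wz":0},{"claw":0,"dx":0,"dy":0,"dz":0,"wx":0,"wy":0,"wz":0},{"claw":0,"dx":0,"dy":0,"dz":0,"wx":0,"wy":0,"wz":0}]'
python3 -c "
from h import *
roof(lx=.672,ly=.149)
plan(.6715,-.1105,.156,np.pi+.029)"
```

```text
time_s: 47.68
tcp_pos: [0.6737, -0.1106, 0.1785]
orientation: [-2.256, 2.183, -0.005]
ft_force: [0.0, 0.2, -0.1]
opening: -0.0002
finger_force: 0.0
wrist btn [ 672.4 -113. ] 16.0 0.1647 2050
top knob [669.4 150.1] 15.7 0.1843 118
top btn [ 667.1 -104.5] 13.7 0.1634 32
side knob [673.8 151.7] 16.4 0.1824 68
side btn [ 670.5 -110.1] 15.9 0.1634 89
side ring [661.5 148.5] 3 51 z 0.1518
t 47.83 tcp [ 0.6732 -0.1107  0.1781] wz 0.003 d(cm) [-0.03  0.18  2.21] F [-0.7 -0.5  0.3] op -0.0002 ff 0.0
```

```bash
python3 -m inch '[{"claw":0,"dx":0,"dy":0.1,"dz":1,"wx":0,"wy":0,"wz":0},{"claw":0,"dx":0,"dy":0,"dz":0.4,"wx":0,"wy":0,"wz":0},{"claw":0,"dx":0,"dy":0,"dz":0.3,"wx":0,"wy":0,"wz":0},{"claw":0,"dx":0,"dy":0,"dz":0.3,"wx":0,"wy":0,"wz":0},{"claw":0,"dx":0,"dy":0,"dz":0.2,"wx":0,"wy":0,"wz":0},{"claw":0,"dx":0,"dy":0,"dz":0,"wx":0,"wy":0,"wz":0}]'; python3 -m inch '[{"claw":0,"dx":0,"dy":0,"dz":0.1,"wx":0,"wy":0,"wz":0},{"claw":0,"dx":0,"dy":0,"dz":0.1,"wx":0,"wy":0,"wz":0},{"claw":0,"dx":0,"dy":0,"dz":0,"wx":0,"wy":0,"wz":0}]'
```

```text
time_s: 48.58
tcp_pos: [0.6711, -0.1108, 0.1561]
orientation: [2.257, -2.185, 0.001]
ft_force: [-4.1, 2.1, 9.4]
opening: -0.0001
finger_force: 4.4
time_s: 48.95
tcp_pos: [0.6711, -0.1108, 0.156]
orientation: [-2.258, 2.184, -0.002]
ft_force: [-6.5, 3.4, 14.9]
opening: 0.0
finger_force: 7.2
```

It bottomed out: z stalls at 0.156, 8 mm down, with the force climbing past 5 N. I'll retreat and make a final check.

```bash
python3 -m inch '[{"claw":0,"dx":0,"dy":0,"dz":0.1,"wx":0,"wy":0,"wz":0},{"claw":0,"dx":0,"dy":0,"dz":0,"wx":0,"wy":0,"wz":0},{"claw":0,"dx":0,"dy":0,"dz":-0.4,"wx":0,"wy":0,"wz":0},{"claw":0,"dx":0,"dy":0,"dz":-3,"wx":0,"wy":0,"wz":0},{"claw":0,"dx":0,"dy":0,"dz":-5,"wx":0,"wy":0,"wz":0},{"claw":0,"dx":0,"dy":3,"dz":-5,"wx":0,"wy":0,"wz":0},{"claw":0,"dx":0,"dy":5,"dz":0,"wx":0,"wy":0,"wz":0},{"claw":0,"dx":0,"dy":5,"dz":0,"wx":0,"wy":0,"wz":0},{"claw":0,"dx":0,"dy":5,"dz":0,"wx":0,"wy":0,"wz":0},{"claw":0,"dx":0,"dy":0,"dz":0,"wx":0,"wy":0,"wz":0}]'
python3 - <<'E'
from h import *
roof(lx=.672,ly=.149)
p=get_image('side');q=get_image('top')
W=cloud(q)
P=W[(abs(W[...,0]-.567)<.04)&(abs(W[...,1]-.014)<.035)&(W[...,2]>.083)&(W[...,2]<.1)];print('tab',cv2.minAreaRect((P[:,:2]*1000).astype(np.float32)))
im=np.hstack([cv2.resize(p['img'][140:340,260:520],(400,308)),cv2.resize(q['img'][70:270,230:490],(400,308))])
cv2.imwrite('pics/fin.png',cv2.cvtColor(im,cv2.COLOR_RGB2BGR))
E
```

```text
time_s: 50.2
tcp_pos: [0.4887, -0.117, 0.2858]
orientation: [-2.256, 2.185, -0.001]
ft_force: [2.2, 0.8, 0.5]
opening: 0.0002
finger_force: 0.0
wrist btn [ 671.8 -112.8] 16.2 0.1648 935
top knob [669.5 150.6] 15.2 0.1843 117
top btn [ 669.4 -110.7] 15.6 0.1641 61
side btn [ 670.9 -110.8] 16.8 0.1633 92
tab ((0.0, 0.0), (0.0, 0.0), 0.0)
```

View pics/fin.png

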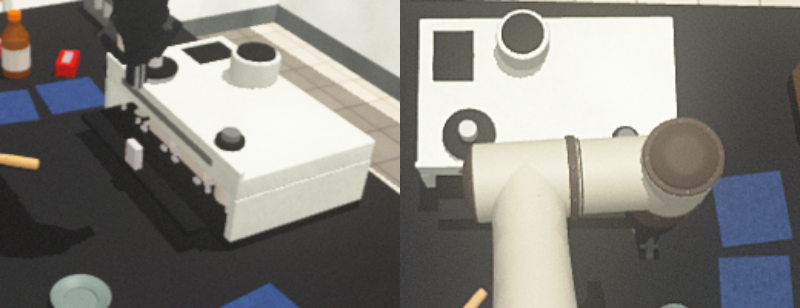

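The lid is on the port, the button is back up, the drawer is home with the specimens inside, and the arm is clear. I'm handing in.

```bash
python3 -c "
from h import *
print(workorder.finish_job())"
```

```text
the job is handed in; nothing more can be done
None
```

The job is handed in, with no verdict returned: the three specimens found (two rectangular, one round) were within about 1 mm of their bay centres before the final push, then the drawer was pushed to its end stop, the lid seated flat on the port, and the start button pressed to its stop last; I did not re-measure the specimens once the drawer was shut.

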